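# Lay out the bone carver's place

## Robot

A 7-joint arm with a two-finger parallel gripper is mounted at the origin on the work surface. World frame = base frame: x ahead of the robot, y to its left, z up, the work surface at z = 0. Lengths are in m, angles in rad, forces in N, time in s.
With the tool pointing down it reaches from about 0.4 to 0.85 m from the base axis. Payload 10.4 kg.
Tool frame: the origin (TCP) lies on the centre line of the jaws, within the pads' length; the fingertips stand r.tip_extent ahead of it and the grasp point (between the pads) lies 3 mm ahead of it (r.tip_extent is the distance from the TCP to the fingertips, in m); z points along the fingers, y is the direction in which the jaws open and shut (so a half turn about z gives the same grasp; the last joint's range is limited). The gripper opens to 87 mm and grips with 3 to 60 N. Pads are 19 mm wide; open, the fingers measure 117 mm over their backs; the gripper's body (75 mm by 190 mm) begins 51 mm behind the grasp point.
Start: joints at [-1.343, 0.332, -0.065, 1.46, 0.022, 1.35, -0.088], TCP at [0.155, 0.605, 0.219] pointing down, gripper open.
Joint ranges: [-2.6, 2.6], [-0.5, 2.12], [-1.47, 1.34], [0.16, 2.42], [-1.27, 4.41], [0.06, 2.06], [-2.6, 2.6]. Speed limits (rad/s): [2.22, 2.22, 2.79, 2.79, 3.14, 3.14, 3.14].

## Interface

Orientations are given as a unit quaternion [x, y, z, w].
In Python, from bench import r gives the robot as it stands. The module is installed in compiled form; this text tells all that it offers.
- The arm moves only by the shell command python3 -m jog 'ROWS' [FORCE]. ROWS is JSON, a list of rows, each a list of 5 numbers: the shift along the tool's x, y, z in cm, then the turn about the tool's z in rad, then the closure, from 0 (fully open) to 1 (shut). A call has exactly 10 rows; each row shifts and turns the pose as measured when the row begins, along the tool's axes as they then stand; what a row does not reach is not made up. A row lasts 1/10 s, in which the tool goes at most 50 mm and 8.59 degrees, less where a joint would pass 70% of its speed; a pose out of reach is approached as far as the arm can. A call with a gripper value outside its range is refused whole. The fingers move at their own pace and stop on an object; FORCE is the grip in N (left out, the last holds). Time passes only in rows, so rows that do not move let the fingers close, or fill a call up. It gives the time, the measured TCP pose, the force and the opening at its end, in the units of the state.
- r.read_state(): the state, without advancing time (a new reading comes with each control period).
- r.camera(name): name is "scene" or "top" or "wrist"; returns a dict with "pixels" (420x560x3 uint8, red, green, blue), "fx", "fy", "cx", "cy" (pixels), "camera_from_world" (4x4, takes a point from world to camera coordinates). Camera axes: x right, y up, looking along -z (the intrinsics and any distortion apply to the point x, -y, -z); pixel columns grow to the right and rows downward; lengths in m; the calibration is good to about 2 mm. The wrist camera is an equidistant fisheye: a pixel r from the principal point sees the ray r / f radians off the axis. A picture is of the moment at which its call begins. There is no depth.
- r.close_job(): hands the job in, once; it reports no verdict.
The state is a dict: "time": time; "joint_positions": joint angles; "joint_vel": joint speeds; "joint_torque": joint torques, N m; "ee_pos": TCP position; "eef_rot": TCP orientation; "ft_force": force on the tool from outside, world axes, zero at the start; "torque": the same for the moment, N m; "width": finger opening in m.
Only numpy, scipy, OpenCV 4.12 (cv2) and the standard library are available. Lean on these libraries where they do the work, as an engineer would, in place of code of your own. Each camera call takes 0.05 s, during which the arm holds its last target. There are 200 camera calls.

## Task

Lay out the carving place: stand the bone tube upright in the middle of the carving block's top, set the lidded jar upright on the bench straight behind the block (the side away from the robot, centred on it, about a finger's breadth, 20 mm, from it), stand the bur stand upright on the bench between the block and the foam tool tray, abreast of the block and clear of both, and press the caliper fully home in its cutout in the foam. Leave the carved camel, the wax tin and the flat bone slab where they are, and let go of everything.

Things in the scene. Friction and masses are not known exactly. Their poses are not given: they have to be found in the camera images.
- carving_block: Target, fixed. Low beech block with a grey rubber pad on top: 90 mm along its x (front to back), 110 mm along its y, top at 24 mm. Origin: centre of its underside, on the bench. Its +x points away from the robot (behind the block), +y to the robot's left; it is turned by up to about 9 degrees.
- tool_tray: Target, fixed, left or right of the block. Grey tray 184 (x) x 124 (y) mm, rim 28 high, black foam top at 26; one caliper-shaped cutout, blue floor at 14, 4 mm clearance all round. Origin: on the bench below the seated caliper's origin; caliper axes then match the tray's. Two equally deep finger notches beside the slider housing: x 5 to 41, out to y +48 and -48.
- caliper: Moved. Digital caliper lying flat, display up. Steel beam 146 x 14 x 4 mm along x; dark slider housing 56 (x) x 34 (y) x 16 high, centred at x = +23, y = 0, near the centre of mass: grip it there across y. Closed jaws at the +x end (x 51 to 73), long ones to y = +45, short ones to y = -25. Origin: middle of the beam, on its underside; z up.
- bone_tube: Moved. Plain unfinished bone tube standing on end, cream, outer diameter 48, bore 28, height 50 mm. Origin: centre of its underside; z up.
- lidded_jar: Moved. Finished ivory-coloured jar on a dark wooden foot, with a lid and small red finial, all one piece, 77 mm high. Foot 48 mm in diameter; the belly is upright and 50 mm in diameter from 24 to 40 mm above the origin. Origin: centre of its underside; z up.
- bur_stand: Moved. Brown wooden block 64 (x) x 36 (y) x 30 mm high with ten fixed steel burs standing out of its top, to 57 mm above the bench. Origin: centre of its underside; z up. Grip the wood across y.
- offcut_bin: Bystander, fixed. Blue plastic bin of bone offcuts, 184 (x) x 124 (y) x 45 mm, across the block from the tool tray. Origin: centre of its underside.
- bone_slab: Bystander, loose, leave it. Flat raw bone slab 120 (x) x 34 (y) x 9 mm. Origin: centre of its underside.
- camel: Bystander, loose, leave it. Small carved camel on a base 80 (x) x 34 (y) mm, 77 mm high. Origin: centre of its underside.
- wax_tin: Bystander, loose, leave it. Round silver tin of polishing wax with a yellow lid disc, diameter 56, height 22 mm. Origin: centre of its underside.

How it is judged:
By the outcome, as a careful person would: the job done as asked, in the order asked, and still so for the second after the job is handed in, with the robot touching nothing.
It also fails if it takes over 115 s, if anything falls off the work surface, if the arm or the gripper's body presses on something with over 40 N, if the wrist force passes 120 N, or if a joint passes its speed limit or range.

## Working session

There is one attempt and no reset: what is moved stays moved. The work goes in short steps, Python scripts to look and compute and a shell command to move; the robot and the scene stay as the last step left them, time stands still between calls to the robot, and variables do not carry over. Pictures are saved under pics/ and viewed, about 12 in all and at most 16, crops included, and the job is handed in when it is done.

```bash
mkdir -p pics; cat > h.py <<'E'
import numpy as np,cv2
from bench import r
from scipy.spatial.transform import Rotation as R
def snap(name,fn):
    c=r.camera(name); cv2.imwrite('pics/'+fn+'.png',c['pixels'][:,:,::-1]); np.savez('pics/'+fn+'.npz',**c); return c
def ray(c,u,v,wrist=False):
    x=(u-c['cx'])/c['fx']; y=(v-c['cy'])/c['fy']
    if wrist:
        t=np.hypot(x,y); d=np.array([x*np.sin(t)/max(t,1e-9),y*np.sin(t)/max(t,1e-9),np.cos(t)])
    else: d=np.array([x,y,1.])
    d=d*[1,-1,-1]; T=np.linalg.inv(c['camera_from_world']); return T[:3,3],T[:3,:3]@d
def onz(c,u,v,z,wrist=False):
    o,d=ray(c,u,v,wrist); return (o+d*(z-o[2])/d[2])[:2]
def proj(c,p,wrist=False):
    q=(c['camera_from_world']@np.append(p,1))[:3]*[1,-1,-1]
    if wrist:
        t=np.arctan2(np.hypot(q[0],q[1]),q[2]); q=np.array([q[0],q[1],0])/np.hypot(q[0],q[1])*t; return q[0]*c['fx']+c['cx'],q[1]*c['fy']+c['cy']
    return q[0]/q[2]*c['fx']+c['cx'],q[1]/q[2]*c['fy']+c['cy']
def load(fn): return dict(np.load('pics/'+fn+'.npz'))
E
python3 - <<'E'
from h import *
for n in('top','scene','wrist'):
    c=snap(n,n+'0'); T=np.linalg.inv(c['camera_from_world']); print(n,c['fx'],c['cx'],c['cy'],T[:3,3].round(3),(T[:3,:3]).round(2).tolist())
s=r.read_state();print(s,r.tip_extent, R.from_quat(s['eef_rot']).as_matrix().round(3))
E
```

```text
top 416.51973696601834 281.8644141631123 213.89025820336465 [0.402 0.013 1.025] [[-0.01, 0.98, -0.19], [-1.0, -0.01, 0.0], [0.0, 0.19, 0.98]]
scene 428.201312002281 278.31563510859974 206.43898098872225 [0.909 0.464 0.763] [[-0.83, -0.45, 0.34], [0.56, -0.67, 0.49], [0.0, 0.59, 0.8]]
wrist 325.19226210127806 278.25759415560117 210.15756391628736 [0.084 0.625 0.383] [[0.25, -0.93, -0.27], [0.97, 0.24, 0.07], [-0.0, -0.28, 0.96]]
{'time': 0.15, 'joint_positions': array([-1.34259612,  0.33271174, -0.06471488,  1.46075667,  0.0215901 ,
        1.34990938, -0.08853954]), 'joint_vel': array([-1.64793739e-03, -1.47813822e-03, -1.69219944e-03, -3.51004464e-03,
       -1.04154162e-05,  1.17657941e-03,  6.90542796e-04]), 'joint_torque': array([ 4.65455432e-04, -6.23632550e+01,  2.45309685e-02, -3.90144682e+01,
       -6.13606721e-02,  3.73280724e-02,  6.78144465e-05]), 'ee_pos': array([0.15502528, 0.60515309, 0.21844214]), 'eef_rot': array([ 1.25076926e-01,  9.92146897e-01, -5.42691289e-04, -5.14717423e-05]), 'ft_force': array([ 0.28802814, -0.18278427,  0.41469996]), 'torque': array([ 0.01319144,  0.01574527, -0.01152066]), 'width': 0.0868658674271213} 0.022 [[-0.969  0.248 -0.   ]
 [ 0.248  0.969 -0.001]
 [-0.    -0.001 -1.   ]]
```

View pics/top0.png

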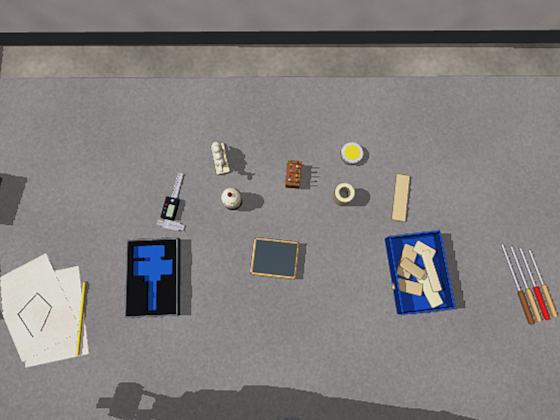

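View pics/scene0.png

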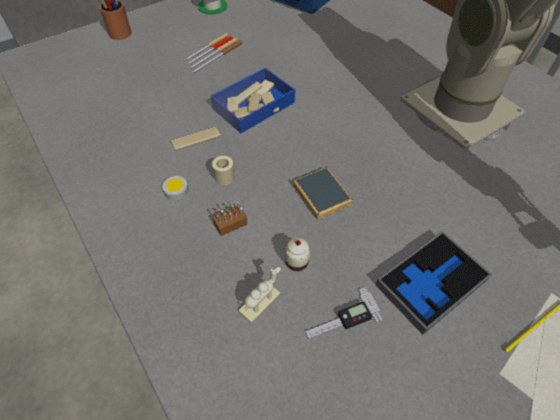

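Top view: tray at (152,277), block (275,258), bin (420,272), caliper (172,205), jar (231,198), camel (220,157), bur stand (293,174), tube (344,193), tin (352,153), slab (401,197). Next I'll take measurements from an enlarged crop.

```bash
python3 - <<'E'
from h import *
c=load('top0'); p=c['pixels']; im=cv2.resize(p[130:325,115:385],None,fx=2.9,fy=2.9,interpolation=cv2.INTER_CUBIC); cv2.imwrite('pics/crop1.png',im[:,:,::-1])
hsv=cv2.cvtColor(p,cv2.COLOR_RGB2HSV)
def rect(name,m,box,z,rot=True):
    M=np.zeros(m.shape,np.uint8); x0,y0,x1,y1=box; M[y0:y1,x0:x1]=m[y0:y1,x0:x1]
    cs,_=cv2.findContours(M,cv2.RETR_EXTERNAL,cv2.CHAIN_APPROX_NONE); k=max(cs,key=cv2.contourArea)[:,0]
    w=np.array([onz(c,u,v,z) for u,v in k.astype(float)]).astype(np.float32)*1000
    (cx,cy),(a,b),t=cv2.minAreaRect(w); print(name,round(cx,1),round(cy,1),'size',round(a,1),round(b,1),'ang',round(t,1),len(k))
H,S,V=[hsv[...,i].astype(int) for i in range(3)]
rect('pad+rim',((S>90)|((H>90)&(S>40)&(V<120)))*255,(240,225,310,290),.024)
rect('rim',((S>90)&(H<25))*255,(240,225,310,290),.024)
rect('tray foam',(V<40)*255,(115,225,190,330),.027)
rect('cut',((H>95)&(H<125)&(S>150)&(V>90))*255,(115,225,190,330),.014)
rect('housing',(V<60)*255,(150,185,190,225),.016)
rect('bur',((S>110)&(H<20)&(V>50))*255,(270,150,325,195),.03)
rect('tube',((S>35)&(V>130)&(H<35))*255,(325,175,375,215),.05)
rect('jar',((S>30)&(V>120)&(H<40))*255,(215,180,250,215),.04)
rect('foot jar',((S>70)&(V<110))*255,(215,180,250,220),.01)
E
```

```text
pad+rim 492.0 28.5 size 109.4 89.4 ang 83.3 156
rim 492.0 28.5 size 109.4 89.4 ang 83.3 156
tray foam 448.5 320.8 size 174.3 114.3 ang 2.0 242
cut 448.9 321.0 size 156.0 94.1 ang 3.5 223
housing 617.2 286.3 size 35.4 56.3 ang 77.0 72
bur 701.9 -19.3 size 35.2 67.3 ang 84.9 72
tube 646.7 -139.1 size 50.7 45.1 ang 88.2 69
jar 637.4 135.6 size 44.4 46.4 ang 44.4 79
foot jar 622.5 124.5 size 12.1 38.0 ang 32.2 34
```

View pics/crop1.png

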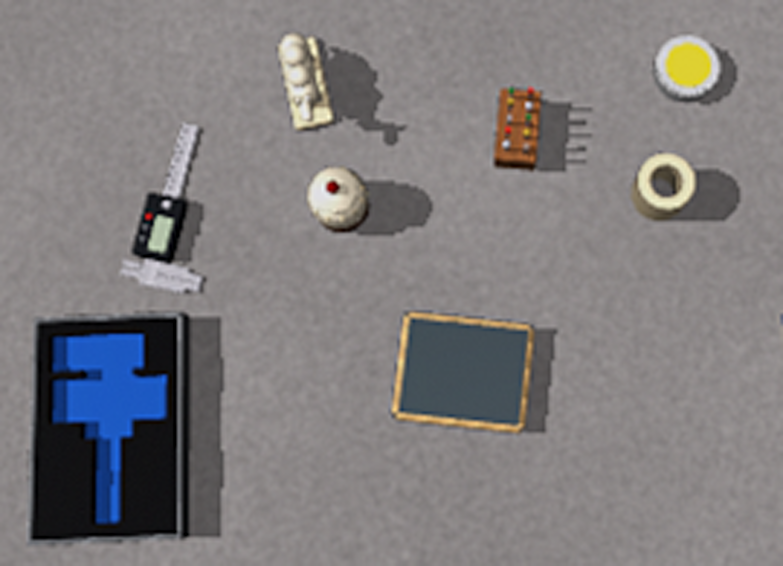

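The crop shows the caliper jaws pointing toward the robot (needs about a half turn), the bur stand yawed about -5°, the block yawed about -6.7°, and the tube ring centred near (345,192). I'm setting out for the tube.

```bash
cat >> h.py <<'E'
def go(x,y,z=None,head=None):
    s=r.read_state(); M=R.from_quat(s['eef_rot']).as_matrix(); p=s['ee_pos']; t=np.array([x,y,p[2] if z is None else z])
    h=np.degrees(np.arctan2(M[1,1],M[0,1])); d=M.T@(t-p)*100
    print('t %.2f'%s['time'],'pos',(p*1000).round(1),'head %.1f'%h,'w %.1f'%(s['width']*1e3),'F',s['ft_force'].round(1),'q',s['joint_positions'].round(2),'tilt',M[:2,2].round(3))
    print('shift cm',d.round(2),'rows',round(np.linalg.norm(d)/5,1), '' if head is None else 'turn %.3f'%(-np.radians(head-h)))
E
python3 -m jog '[[-3.67,-3.33,0,0,0],[-3.67,-3.33,0,0,0],[-3.67,-3.33,0,0,0],[-3.67,-3.33,0,0,0],[-3.67,-3.33,0,0,0],[-3.67,-3.33,0,0,0],[-3.67,-3.33,0,0,0],[-3.67,-3.33,0,0,0],[-3.67,-3.33,0,0,0],[-3.67,-3.33,0,0,0]]' 20
python3 -c "
from h import *; go(.647,-.139,.2)"
```

```text
time: 1.15
ee_pos: [0.4263, 0.1897, 0.2149]
eef_rot: [0.119, 0.993, -0.001, -0.002]
ft_force: [0.7, 1.1, -0.4]
width: 0.087
t 1.15 pos [426.3 189.7 214.9] head 76.3 w 87.0 F [ 0.7  1.1 -0.4] q [-0.83 -0.03  0.31  1.88  0.01  1.29  0.81] tilt [-0.004 -0.002]
shift cm [-29.23 -26.71   1.45] rows 7.9
```

```bash
python3 -m jog '[[-3.6,-3.3,0,0,0],[-3.6,-3.3,0,0,0],[-3.6,-3.3,0.2,0,0],[-3.6,-3.3,0.2,0,0],[-3.6,-3.3,0.2,0,0],[-3.6,-3.3,0.2,0,0],[-3.6,-3.3,0.2,0,0],[-3.6,-3.3,0.2,0,0],[-1,-1,0.2,0,0],[0,0,0,0,0]]'
python3 -c "
from h import *; go(.647,-.139,.2,84)
snap('wrist','w1')"
```

```text
time: 2.15
ee_pos: [0.6546, -0.1634, 0.1981]
eef_rot: [0.121, 0.993, -0.002, -0.002]
ft_force: [-0.5, 0.4, 0.1]
width: 0.0869
t 2.15 pos [ 654.6 -163.4  198.1] head 76.1 w 86.9 F [-0.5  0.4  0.1] q [-0.25  0.51  0.62  1.37 -0.29  1.36  1.7 ] tilt [-0.005 -0.004]
shift cm [ 1.33  2.19 -0.19] rows 0.5 turn -0.137
```

View pics/w1.png

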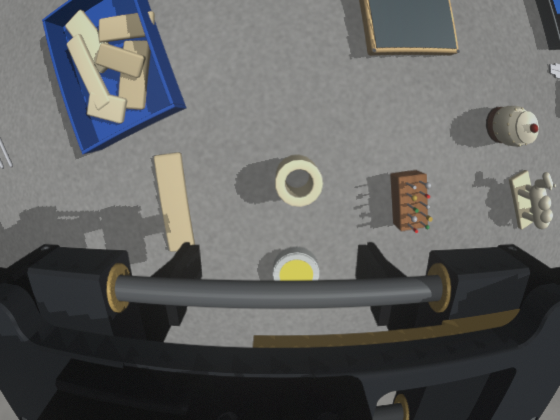

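The wrist view shows the tube ring at (299,183), the bur stand at (411,200), the jar at (514,126), the tin at (296,270) and the slab at (173,200).

```bash
cat >> h.py <<'E'
def wrect(c,m,box,z,wrist=True):
    M=np.zeros(m.shape,np.uint8); x0,y0,x1,y1=box; M[y0:y1,x0:x1]=m[y0:y1,x0:x1].astype(np.uint8)*255
    cs,_=cv2.findContours(M,cv2.RETR_EXTERNAL,cv2.CHAIN_APPROX_NONE); k=max(cs,key=cv2.contourArea)[:,0]
    w=np.array([onz(c,u,v,z,wrist) for u,v in k.astype(float)]).astype(np.float32)*1000
    (cx,cy),(a,b),t=cv2.minAreaRect(w); print('box',k.min(0),k.max(0),'ctr',round(cx,1),round(cy,1),'size',round(a,1),round(b,1),'ang',round(t,1)); return k,w
def chan(c): return [a.astype(int) for a in cv2.split(cv2.cvtColor(c['pixels'],cv2.COLOR_RGB2HSV))]
E
python3 - <<'E'
from h import *
c=load('w1'); H,S,V=chan(c)
T=np.linalg.inv(c['camera_from_world']);print(T[:3,3],T[:3,:3].round(2).tolist())
print('ring'); k,w=wrect(c,(V>185)&(S>25)&(H<40),(265,150,335,215),.05)
print(cv2.minEnclosingCircle(w))
print('bur'); wrect(c,(H<20)&(S>110),(380,160,440,240),.03)
print('slab'); wrect(c,(H<30)&(S>60)&(V>110),(145,145,200,260),.009)
print('block'); wrect(c,(H<25)&(S>90),(350,0,470,70),.024)
print('jar finial',onz(c,534,127.5,.074,True),'foot',onz(c,489,125,.005,True))
# bore hole
k,w=wrect(c,(V<175)|(S<25),(284,167,316,200),.05); print(proj(c,[.647,-.139,.05],True))
E
```

```text
[ 0.58394788 -0.14388068  0.36277435] [[0.24, -0.93, -0.26], [0.97, 0.23, 0.07], [-0.01, -0.27, 0.96]]
ring
box [276 160] [322 205] ctr 647.6 -140.4 size 45.2 44.9 ang 13.2
((647.6304931640625, -140.4549560546875), 23.08358383178711)
bur
box [399 174] [429 232] ctr 704.7 -18.0 size 37.1 67.7 ang 84.0
slab
box [155 154] [193 250] ctr 643.8 -286.2 size 32.1 116.1 ang 80.9
block
box [376  48] [448  51] ctr 535.8 17.5 size 88.0 3.4 ang 82.9
jar finial [0.63818711 0.13145   ] foot [0.6368993  0.11406924]
box [285 169] [313 197] ctr 647.6 -140.3 size 27.6 28.0 ang 76.5
(np.float64(300.2328389521262), np.float64(182.24145746628483))
```

```bash
python3 -m jog '[[1.3,2.1,0,0,0],[0,0,4,0,0],[0,0,4,0,0],[0,0,0,0,0],[0,0,0,0,0],[0,0,0,0,0],[0,0,0,0,0],[0,0,0,0,0],[0,0,0,0,0],[0,0,0,0,0]]'
python3 -c "
from h import *; go(.6476,-.1403,.033)"
```

```text
time: 3.2
ee_pos: [0.6485, -0.1306, 0.1266]
eef_rot: [0.117, 0.993, 0.001, 0.003]
ft_force: [-0.5, -0.2, 0.5]
width: 0.0871
t 3.20 pos [ 648.5 -130.6  126.6] head 76.6 w 87.1 F [-0.5 -0.2  0.5] q [-0.3   0.52  0.59  1.5  -0.3   1.2   1.68] tilt [0.007 0.   ]
shift cm [-0.08 -0.98  9.36] rows 1.9
```

```bash
python3 -m jog '[[0,-0.9,0,0,0],[0,0,3,0,0],[0,0,3,0,0],[0,0,2,0,0],[0,0,1,0,0],[0,0,0,0,0],[0,0,0,0,0],[0,0,0,0,0],[0,0,0,0,0],[0,0,0,0,0]]'
python3 -c "
from h import *; go(.6476,-.1403,.033)"
```

```text
time: 4.2
ee_pos: [0.6489, -0.1459, 0.0392]
eef_rot: [0.118, 0.993, -0.0, 0.007]
ft_force: [-0.2, 0.1, -0.2]
width: 0.0869
t 4.20 pos [ 648.9 -145.9   39.2] head 76.4 w 86.9 F [-0.2  0.1 -0.2] q [-0.25  0.61  0.55  1.57 -0.36  1.05  1.73] tilt [ 0.014 -0.003]
shift cm [0.27 0.51 0.61] rows 0.2
```

```bash
python3 -m jog '[[0.2,0.35,0.5,0,0],[0,0,0,0,0],[0,0,0,0,0.3],[0,0,0,0,0.6],[0,0,0,0,0.6],[0,0,0,0,0.6],[0,0,0,0,0.6],[0,0,0,0,0.6],[0,0,0,0,0.6],[0,0,0,0,0.6]]' 25
python3 -c "
from h import *; go(.6476,-.1403,.033)"
```

```text
time: 5.2
ee_pos: [0.6483, -0.1415, 0.0346]
eef_rot: [0.118, 0.993, -0.0, 0.008]
ft_force: [-0.5, -0.2, 0.7]
width: 0.0475
t 5.20 pos [ 648.3 -141.5   34.6] head 76.4 w 47.5 F [-0.5 -0.2  0.7] q [-0.26  0.61  0.55  1.58 -0.36  1.04  1.73] tilt [ 0.015 -0.002]
shift cm [0.1  0.1  0.16] rows 0.0
```

```bash
python3 -m jog '[[0,0,-2,0,0.6],[0,0,-3,0,0.6],[0,0,-2,0,0.6],[0,0,0,0,0.6],[3.5,2.5,0,0,0.6],[4,2.7,0,0,0.6],[4,2.7,0,0,0.6],[3,2,0,0,0.6],[1.5,1,0,0,0.6],[0,0,0,0,0.6]]'
python3 -c "
from h import *; go(.4929,.0287,.08)"
```

```text
time: 6.2
ee_pos: [0.5085, 0.0063, 0.0968]
eef_rot: [0.118, 0.993, -0.002, 0.004]
ft_force: [-0.2, 0.3, -1.1]
width: 0.0475
t 6.20 pos [508.5   6.3  96.8] head 76.4 w 47.5 F [-0.2  0.3 -1.1] q [-0.64  0.19  0.59  1.94 -0.12  1.03  1.34] tilt [ 0.007 -0.005]
shift cm [2.05 1.81 1.66] rows 0.6
```

```bash
python3 -m jog '[[0.9,0.8,0.4,0,0.6],[0.6,0.6,0.4,0,0.6],[0,0,0.5,0,0.6],[0,0,0,0,0.6],[0,0,0,0,0.6],[0,0,0,0,0.6],[0,0,0,0,0.6],[0,0,0,0,0.6],[0,0,0,0,0.6],[0,0,0,0,0.6]]'
python3 - <<'E'
from h import *; go(.4929,.0287,.08)
c=snap('wrist','w2')
E
```

```text
time: 7.2
ee_pos: [0.4978, 0.0213, 0.0813]
eef_rot: [0.12, 0.993, -0.003, 0.004]
ft_force: [0.7, 0.3, -0.5]
width: 0.0478
t 7.20 pos [497.8  21.3  81.3] head 76.2 w 47.8 F [ 0.7  0.3 -0.5] q [-0.66  0.19  0.57  1.98 -0.11  0.99  1.29] tilt [ 0.007 -0.008]
shift cm [0.66 0.6  0.12] rows 0.2
```

View pics/w2.png

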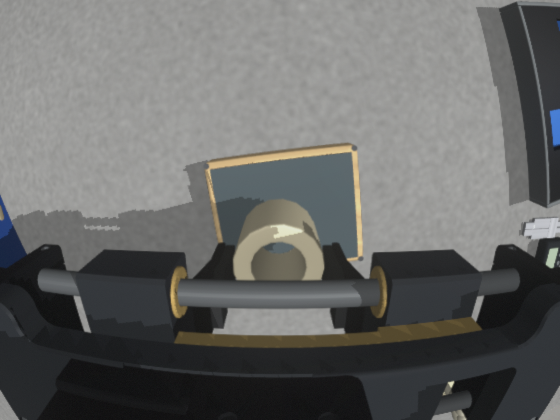

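The tube is held over the block. The block's corners are at (208,164), (354,147) and (361,259), and the ring front is visible at the jaws.

```bash
python3 - <<'E'
from h import *
c=load('w2')
a,b,d=[onz(c,u,v,.024,True)*1000 for u,v in((208,164.5),(355,147),(361.5,260))]
print(a,b,d,np.linalg.norm(a-b),np.linalg.norm(d-b),'ctr',(a+d)/2); e=b-a; yaw=np.degrees(np.arctan2(e[1],e[0]))-90; print(yaw)
x=np.array([np.cos(np.radians(yaw)),np.sin(np.radians(yaw))]); print('ctr2',(a+b)/2+45*x)
k=[onz(c,u,v,.0793,True)*1000 for u,v in((234,262),(323,262),(279,243))];print('bore/outer pts at tube top',k)
E
```

```text
[444.59639642 -15.15978541] [456.83624086  86.71632244] [542.11396804  76.80809279] 102.60874788789695 85.85140515648723 ctr [493.35518223  30.82415369]
-6.850929665187351
ctr2 [495.39501269  30.41037336]
bore/outer pts at tube top [array([496.39587084,  -3.01629346]), array([508.30256351,  45.97886665]), array([490.95974024,  24.58580654])]
```

```bash
python3 -m jog '[[0.4,0.5,0.4,0,0.6],[0.2,0.2,0.4,0,0.6],[0,0,0.3,0,0.6],[0,0,0.2,0,0.6],[0,0,0,0,0.6],[0,0,0,0,0.6],[0,0,0,0,0.6],[0,0,0,0,0.6],[0,0,0,0,0.6],[0,0,0,0,0.6]]'
python3 - <<'E'
from h import *; go(.4938,.0293,.0588)
E
```

```text
time: 8.25
ee_pos: [0.4933, 0.0303, 0.067]
eef_rot: [0.12, 0.993, -0.003, 0.004]
ft_force: [-0.7, -1.0, -1.2]
width: 0.0477
t 8.25 pos [493.3  30.3  67. ] head 76.2 w 47.7 F [-0.7 -1.  -1.2] q [-0.67  0.2   0.56  2.   -0.12  0.96  1.28] tilt [ 0.007 -0.008]
shift cm [-0.07 -0.08  0.82] rows 0.2
```

```bash
python3 -m jog '[[0,-0.1,0.3,0,0.6],[0,0,0.3,0,0.6],[0,0,0.2,0,0.6],[0,0,0.15,0,0.6],[0,0,0.1,0,0.6],[0,0,0,0,0.6],[0,0,0,0,0.6],[0,0,0,0,0.6],[0,0,0,0,0.6],[0,0,0,0,0.6]]'
python3 - <<'E'
from h import *; go(.4938,.0293,.0588)
E
```

```text
time: 9.25
ee_pos: [0.4934, 0.0289, 0.0584]
eef_rot: [0.121, 0.993, -0.003, 0.003]
ft_force: [-1.2, -0.0, 3.0]
width: 0.0477
t 9.25 pos [493.4  28.9  58.4] head 76.1 w 47.7 F [-1.2 -0.   3. ] q [-0.66  0.22  0.56  2.01 -0.14  0.94  1.3 ] tilt [ 0.006 -0.006]
shift cm [-0.03  0.04 -0.04] rows 0.0
```

```bash
python3 -m jog '[[0,0,0,0,0.3],[0,0,0,0,0],[0,0,0,0,0],[0,0,0,0,0],[0,0,-1,0,0],[0,0,-3,0,0],[0,0,-4,0,0],[0,0,-3,0,0],[0,0,0,0,0],[0,0,0,0,0]]'
python3 - <<'E'
from h import *; go(.638,.133,.16)
c=snap('top','t1'); H,S,V=chan(c); 
E
```

```text
time: 10.25
ee_pos: [0.4925, 0.0289, 0.1747]
eef_rot: [0.121, 0.993, -0.003, 0.003]
ft_force: [0.4, -0.3, -0.6]
width: 0.087
t 10.25 pos [492.5  28.9 174.7] head 76.1 w 87.0 F [ 0.4 -0.3 -0.6] q [-0.71  0.06  0.58  1.89 -0.02  1.2   1.2 ] tilt [ 0.006 -0.007]
shift cm [-11.61  13.62   1.49] rows 3.6
```

```bash
python3 -m jog '[[-2,2.3,0,0,0],[-3,3.5,0.3,0,0],[-3,3.5,0,0,0],[-2,2.3,0,0,0],[-1,1,0,0,0],[0,0,0,0,0],[0,0,0,0,0],[0,0,0,0,0],[0,0,0,0,0],[0,0,0,0,0]]'
python3 - <<'E'
from h import *; go(.638,.133,.16)
c=snap('wrist','w3')
E
```

```text
time: 11.3
ee_pos: [0.6289, 0.1242, 0.162]
eef_rot: [0.123, 0.992, -0.006, -0.003]
ft_force: [-0.7, 0.7, 0.0]
width: 0.0873
t 11.30 pos [628.9 124.2 162. ] head 75.8 w 87.3 F [-0.7  0.7  0. ] q [-0.68  0.44  0.54  1.51 -0.23  1.26  1.22] tilt [-0.007 -0.01 ]
shift cm [-0.66  1.08  0.18] rows 0.3
```

View pics/w3.png

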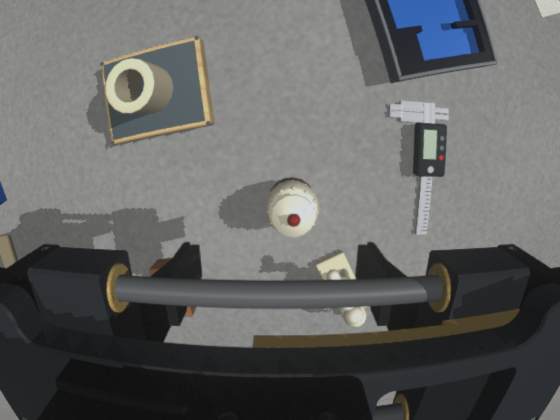

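Tube is standing on the block. The jar's red finial is at (293,219), the caliper housing at (430,150) and the camel at (340,285).

```bash
python3 - <<'E'
from h import *
c=load('w3'); H,S,V=chan(c)
print('finial');wrect(c,((H<8)|(H>172))&(S>150),(280,205,306,232),.074)
print('housing');wrect(c,(V<75),(405,115,455,185),.016)
print(onz(c,267,205,.032,True),onz(c,319,210,.032,True))
t=load('t1');H,S,V=chan(t)
print('finial top');wrect(t,((H<8)|(H>172))&(S>120),(220,185,245,205),.074,False)
print('tube top');k,w=wrect(t,(S>35)&(V>130)&(H<35),(255,232,300,275),.074,False); print(cv2.minEnclosingCircle(w))
E
```

```text
finial
box [291 216] [298 224] ctr 638.4 135.6 size 5.7 6.8 ang 76.5
housing
box [413 123] [445 176] ctr 618.2 285.4 size 37.4 54.3 ang 77.6
[0.63106959 0.11234455] [0.64763946 0.15875766]
finial topTraceback (most recent call last):
  File "<stdin>", line 7, in <module>
  File "h.py", line 27, in wrect
    cs,_=cv2.findContours(M,cv2.RETR_EXTERNAL,cv2.CHAIN_APPROX_NONE); k=max(cs,key=cv2.contourArea)[:,0]
                                                                        ~~~^^^^^^^^^^^^^^^^^^^^^^^^
ValueError: max() iterable argument is empty
```

```bash
python3 -m jog '[[-0.6,0.8,0,0,0],[0,0.4,2,0,0],[0,0,2,0,0],[0,0,1,0,0],[0,0,0,0,0],[0,0,0,0,0],[0,0,0,0,0],[0,0,0,0,0],[0,0,0,0,0],[0,0,0,0,0]]'
python3 - <<'E'
from h import *; go(.6385,.1356,.036)
E
```

```text
time: 12.35
ee_pos: [0.6417, 0.1362, 0.1157]
eef_rot: [0.123, 0.992, -0.003, 0.001]
ft_force: [0.3, 0.3, -0.2]
width: 0.0874
t 12.35 pos [641.7 136.2 115.7] head 75.8 w 87.4 F [ 0.3  0.3 -0.2] q [-0.67  0.51  0.52  1.52 -0.26  1.18  1.22] tilt [ 0.001 -0.006]
shift cm [ 0.31 -0.09  7.97] rows 1.6
```

```bash
python3 -m jog '[[0.2,0,1,0,0],[0,0,2,0,0],[0,0,2,0,0],[0,0,1,0,0],[0,0,0.5,0,0],[0,0,0.3,0,0],[0,0,0,0,0],[0,0,0,0,0],[0,0,0,0,0],[0,0,0,0,0]]'
python3 - <<'E'
from h import *; go(.6385,.1356,.036)
E
```

```text
time: 13.35
ee_pos: [0.6406, 0.1368, 0.0462]
eef_rot: [0.123, 0.992, -0.002, 0.002]
ft_force: [0.4, -0.0, -0.4]
width: 0.087
t 13.35 pos [640.6 136.8  46.2] head 75.8 w 87.0 F [ 0.4 -0.  -0.4] q [-0.65  0.58  0.5   1.58 -0.3   1.06  1.25] tilt [ 0.004 -0.005]
shift cm [ 0.18 -0.17  1.02] rows 0.2
```

```bash
python3 -m jog '[[0.2,-0.1,0.7,0,0],[0,0,0.2,0,0],[0,0,0.1,0,0.3],[0,0,0,0,0.6],[0,0,0,0,0.6],[0,0,0,0,0.6],[0,0,0,0,0.6],[0,0,0,0,0.6],[0,0,0,0,0.6],[0,0,0,0,0.6]]' 25
python3 - <<'E'
from h import *; go(.6385,.1356,.036)
E
```

```text
time: 14.35
ee_pos: [0.6386, 0.1362, 0.0359]
eef_rot: [0.123, 0.992, -0.002, 0.003]
ft_force: [-0.0, -0.0, 0.2]
width: 0.0476
t 14.35 pos [638.6 136.2  35.9] head 75.8 w 47.6 F [-0.  -0.   0.2] q [-0.65  0.58  0.49  1.6  -0.3   1.04  1.25] tilt [ 0.005 -0.005]
shift cm [-0.   -0.06 -0.01] rows 0.0
```

```bash
python3 -m jog '[[0,0,-1,0,0.6],[0,0,-1.5,0,0.6],[0,0,-1,0,0.6],[1,-3,0,0,0.6],[1,-3,0,0,0.6],[0.6,-2,0,0,0.6],[0.4,-1,0,0,0.6],[0,0,0,0,0.6],[0,0,0,0,0.6],[0,0,0,0,0.6]]'
python3 - <<'E'
from h import *; go(.5819,.0187,.036)
E
```

```text
time: 15.35
ee_pos: [0.589, 0.0574, 0.0803]
eef_rot: [0.122, 0.993, 0.001, 0.006]
ft_force: [0.4, 0.5, -1.3]
width: 0.0472
t 15.35 pos [589.   57.4  80.3] head 76.0 w 47.2 F [ 0.4  0.5 -1.3] q [-0.62  0.4   0.55  1.75 -0.23  1.05  1.33] tilt [ 0.013 -0.   ]
shift cm [-0.19 -3.94  4.42] rows 1.2
```

```bash
python3 -m jog '[[0,-1.4,0,0,0.6],[0,-1.2,0,0,0.6],[0,-0.8,0.6,0,0.6],[0,-0.2,0.7,0,0.6],[0,0,0.6,0,0.6],[0,0,0.4,0,0.6],[0,0,0,0,0.6],[0,0,0,0,0.6],[0,0,0,0,0.6],[0,0,0,0,0.6]]'
python3 - <<'E'
from h import *; go(.5819,.0187,.036)
snap('wrist','w4');snap('scene','s4')
E
```

```text
time: 16.35
ee_pos: [0.5803, 0.0217, 0.054]
eef_rot: [0.12, 0.993, 0.0, 0.006]
ft_force: [0.2, -0.5, -1.0]
width: 0.0477
t 16.35 pos [580.3  21.7  54. ] head 76.2 w 47.7 F [ 0.2 -0.5 -1. ] q [-0.57  0.41  0.55  1.8  -0.25  0.99  1.41] tilt [ 0.011 -0.001]
shift cm [-0.2  -0.25  1.8 ] rows 0.4
```

View pics/w4.png

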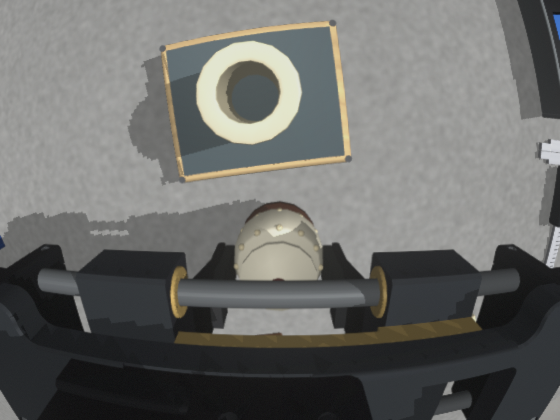

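Block corners are at (164,48), (333,23), (349,158) and (183,180), and the tube ring is at (248,92). The jar is in the jaws, just behind the block.

```bash
python3 - <<'E'
from h import *
c=load('w4'); H,S,V=chan(c)
P=np.array([onz(c,u,v,.024,True)*1000 for u,v in((163,47.5),(333,22),(350.5,158.5),(183,181.5))])
print(P.round(1),P.mean(0),[np.linalg.norm(P[i]-P[i-1]).round(1) for i in range(4)])
e=(P[1]+P[2]-P[0]-P[3]);print('yaw',np.degrees(np.arctan2(e[1],e[0]))-90)
k,w=wrect(c,(V>170)&(S>25)&(H<40),(190,35,310,150),.074);print(cv2.minEnclosingCircle(w))
E
```

```text
[[446.3 -16.3]
 [458.1  86.4]
 [542.   77.5]
 [530.9 -26.2]] [494.30020791  30.36503804] [np.float64(85.2), np.float64(103.3), np.float64(84.3), np.float64(104.3)]
yaw -6.327060014602111
box [197  41] [298 143] ctr 493.3 29.5 size 44.1 46.0 ang 83.3
((493.252685546875, 30.482194900512695), 23.24156951904297)
```

```bash
python3 -m jog '[[-0.2,-0.2,0.4,0,0.6],[0,0,0.4,0,0.6],[0,0,0.4,0,0.6],[0,0,0.2,0,0.6],[0,0,0.1,0,0.6],[0,0,0,0,0.6],[0,0,0,0,0.6],[0,0,0,0,0.6],[0,0,0,0,0.6],[0,0,0,0,0.6]]'
python3 - <<'E'
from h import *; go(.5824,.0194,.036)
E
```

```text
time: 17.45
ee_pos: [0.5823, 0.019, 0.038]
eef_rot: [0.12, 0.993, 0.0, 0.006]
ft_force: [-1.1, 1.0, -1.3]
width: 0.0474
t 17.45 pos [582.3  19.   38. ] head 76.2 w 47.4 F [-1.1  1.  -1.3] q [-0.55  0.44  0.54  1.8  -0.27  0.96  1.43] tilt [ 0.012 -0.001]
shift cm [0.   0.04 0.2 ] rows 0.0
```

```bash
python3 -m jog '[[0,0,0.15,0,0.6],[0,0,0.1,0,0.6],[0,0,0.05,0,0.6],[0,0,0,0,0.6],[0,0,0,0,0.3],[0,0,0,0,0],[0,0,0,0,0],[0,0,0,0,0],[0,0,-1,0,0],[0,0,-2,0,0]]'
python3 -m jog '[[0,0,-3,0,0],[0,0,-4,0,0],[0,0,-2,0,0],[0,0,0,0,0],[0,0,0,0,0],[0,0,0,0,0],[0,0,0,0,0],[0,0,0,0,0],[0,0,0,0,0],[0,0,0,0,0]]'
python3 - <<'E'
from h import *; go(.703,-.0185,.16,85)
E
```

```text
time: 18.45
ee_pos: [0.581, 0.0189, 0.0648]
eef_rot: [0.12, 0.993, -0.0, 0.005]
ft_force: [1.1, 1.2, 0.6]
width: 0.0841
time: 19.45
ee_pos: [0.5793, 0.0182, 0.16]
eef_rot: [0.121, 0.993, -0.0, 0.004]
ft_force: [0.2, -0.2, -0.3]
width: 0.0874
t 19.45 pos [579.3  18.2 160. ] head 76.1 w 87.4 F [ 0.2 -0.2 -0.3] q [-0.61  0.29  0.59  1.7  -0.17  1.19  1.36] tilt [ 0.009 -0.002]
shift cm [-12.89  -0.59   0.11] rows 2.6 turn -0.155
```

```bash
python3 -m jog '[[0,0,0,-0.08,0],[0,0,0,-0.07,0],[-2,-0.4,0,0,0],[-3,-0.7,0,0,0],[-3,-0.7,0,0,0],[-2,-0.5,0,0,0],[-1,-0.2,0,0,0],[0,0,0,0,0],[0,0,0,0,0],[0,0,0,0,0]]'
python3 - <<'E'
from h import *; go(.703,-.0185,.16,85)
c=snap('wrist','w5')
E
```

```text
time: 20.45
ee_pos: [0.6885, -0.0162, 0.1571]
eef_rot: [0.042, 0.999, -0.001, 0.002]
ft_force: [-0.3, 0.6, 0.0]
width: 0.0872
t 20.45 pos [688.5 -16.2 157.1] head 85.2 w 87.2 F [-0.3  0.6  0. ] q [-0.42  0.55  0.56  1.38 -0.29  1.29  1.63] tilt [ 0.003 -0.002]
shift cm [-1.46 -0.11 -0.29] rows 0.3 turn 0.003
```

View pics/w5.png

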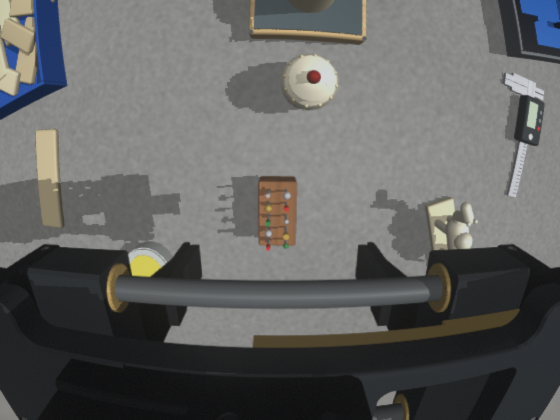

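The bur stand is upright at (278,212), nearly square to the jaws. Jar stands at (313,82) behind the block.

```bash
python3 - <<'E'
from h import *
c=load('w5'); H,S,V=chan(c)
wrect(c,(H<18)&(S>110)&(V>40),(250,170,305,250),.03)
for z in (.03,): print([onz(c,u,v,z,True).round(4) for u,v in((260,184),(296,183),(296,245),(261,245))])
E
```

```text
box [259 181] [295 249] ctr 704.5 -18.3 size 33.6 67.1 ang 84.7
[array([ 0.6726, -0.0309]), array([0.6744, 0.0019]), array([ 0.7352, -0.0022]), array([ 0.7324, -0.036 ])]
```

```bash
python3 -m jog '[[-1,0,1,0,0],[-0.4,0,2.5,0,0],[0,0,3,0,0],[0,0,2,0,0],[0,0,1,0,0],[0,0,0.5,0,0],[0,0,0,0,0],[0,0,0,0,0],[0,0,0,0,0],[0,0,0,0,0]]'
python3 - <<'E'
from h import *; go(.703,-.017,.027,85)
E
```

```text
time: 21.5
ee_pos: [0.7065, -0.015, 0.0556]
eef_rot: [0.041, 0.999, 0.001, 0.005]
ft_force: [0.1, 0.7, 1.0]
width: 0.0874
t 21.50 pos [706.5 -15.   55.6] head 85.4 w 87.4 F [0.1 0.7 1. ] q [-0.39  0.67  0.52  1.42 -0.35  1.13  1.67] tilt [0.009 0.001]
shift cm [ 0.36 -0.23  2.85] rows 0.6 turn 0.006
```

```bash
python3 -m jog '[[0.2,-0.2,0.6,0,0],[0,0,0.7,0,0],[0,0,0.6,0,0],[0,0,0.4,0,0],[0,0,0.2,0,0],[0,0,0,0,0.3],[0,0,0,0,0.7],[0,0,0,0,0.7],[0,0,0,0,0.7],[0,0,0,0,0.7]]' 25
python3 -m jog '[[0,0,0,0,0.7],[0,0,0,0,0.7],[0,0,0,0,0.7],[0,0,0,0,0.7],[0,0,-1,0,0.7],[0,0,-1.5,0,0.7],[0,0,-1,0,0.7],[0,0,0,0,0.7],[0,0,0,0,0.7],[0,0,0,0,0.7]]' 25
python3 - <<'E'
from h import *; go(.51,.171,.07,83.4)
E
```

```text
time: 22.5
ee_pos: [0.705, -0.017, 0.0295]
eef_rot: [0.04, 0.999, 0.001, 0.005]
ft_force: [-0.2, -0.2, -0.7]
width: 0.0547
time: 23.5
ee_pos: [0.7055, -0.0171, 0.0697]
eef_rot: [0.041, 0.999, 0.001, 0.007]
ft_force: [-0.0, 0.5, 0.4]
width: 0.0265
t 23.50 pos [705.5 -17.1  69.7] head 85.4 w 26.5 F [-0.   0.5  0.4] q [-0.39  0.65  0.52  1.42 -0.34  1.14  1.67] tilt [0.014 0.002]
shift cm [21.01 17.16 -0.28] rows 5.4 turn 0.034
```

Width 26.5 is below the wood's 36 mm, so I'm looking.

```bash
python3 - <<'E'
from h import *
c=snap('scene','s6'); t=snap('top','t6')
a=cv2.resize(c['pixels'][140:300,150:350],None,fx=2,fy=2); b=cv2.resize(t['pixels'][120:280,200:400],None,fx=2,fy=2)
w=snap('wrist','w6')
cv2.imwrite('pics/m6.png',np.vstack([np.hstack([a,b])])[:,:,::-1])
E
```

```text
(no output)
```

View pics/m6.png

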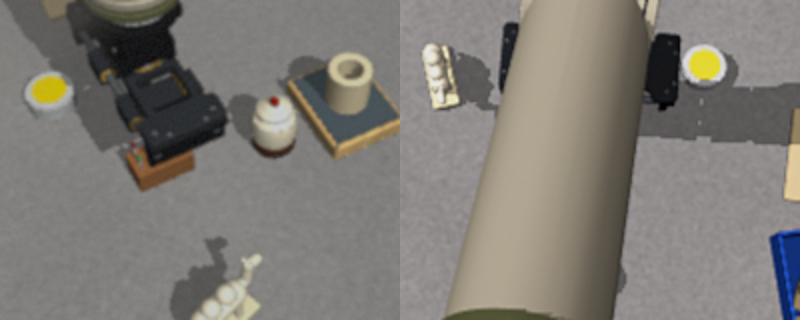

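The stand is still on the bench with the fingers alongside the burs. They hadn't closed fully before the lift. Reopen, lower, and close for longer.

```bash
python3 -m jog '[[0,0,0,0,0],[0,0,0,0,0],[0,0,0,0,0],[0,0,0,0,0],[0,0,0,0,0],[0,0,0,0,0],[0,0,0,0,0],[0,0,0,0,0],[0,0,-3,0,0],[0,0,-3,0,0]]' 30
python3 - <<'E'
from h import *; go(.705,-.0171,.027,85)
c=snap('wrist','w7'); H,S,V=chan(c)
wrect(c,(H<18)&(S>110)&(V>40),(200,150,360,300),.03)
E
```

```text
time: 24.65
ee_pos: [0.7013, -0.0169, 0.1244]
eef_rot: [0.041, 0.999, 0.0, 0.002]
ft_force: [-0.3, 1.2, -0.3]
width: 0.0864
t 24.65 pos [701.3 -16.9 124.4] head 85.3 w 86.4 F [-0.3  1.2 -0.3] q [-0.4   0.6   0.54  1.37 -0.32  1.25  1.65] tilt [0.003 0.001]
shift cm [-0.34 -0.    9.74] rows 1.9 turn 0.006
box [256 174] [297 252] ctr 705.6 -18.1 size 33.6 68.5 ang 84.3
```

View pics/w7.png

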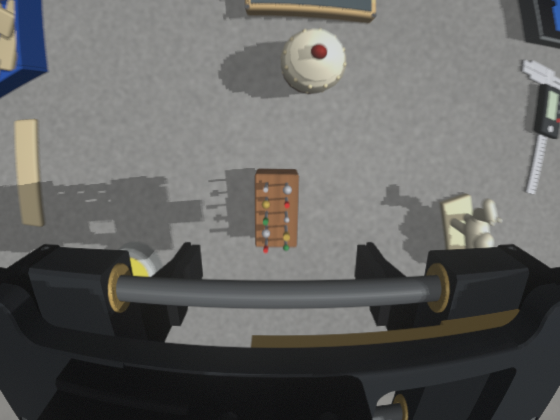

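The stand is unmoved and upright at (277,212). Retrying.

```bash
python3 -m jog '[[-0.2,0,1,0,0],[0,0,2.5,0,0],[0,0,2.5,0,0],[0,0,1.5,0,0],[0,0,0.6,0,0],[0,0,0.4,0,0.2],[0,0,0.2,0,0.4],[0,0,0,0,0.4],[0,0,0,0,0.4],[0,0,0,0,0.4]]' 30
python3 - <<'E'
from h import *; go(.705,-.0171,.0265,85)
E
```

```text
time: 25.7
ee_pos: [0.7087, -0.0172, 0.0418]
eef_rot: [0.041, 0.999, 0.001, 0.007]
ft_force: [-0.6, 0.1, -0.0]
width: 0.0565
t 25.70 pos [708.7 -17.2  41.8] head 85.4 w 56.5 F [-0.6  0.1 -0. ] q [-0.38  0.69  0.51  1.43 -0.36  1.1   1.68] tilt [0.015 0.002]
shift cm [ 0.39 -0.02  1.52] rows 0.3 turn 0.006
```

```bash
python3 -m jog '[[0.3,0,0.6,0,0.4],[0,0,0.5,0,0.4],[0,0,0.4,0,0.4],[0,0,0.1,0,0.4],[0,0,0,0,0.8],[0,0,0,0,0.8],[0,0,0,0,0.8],[0,0,0,0,0.8],[0,0,0,0,0.8],[0,0,0,0,0.8]]' 30
python3 - <<'E'
from h import *; go(.705,-.0171,.0265,85)
E
```

```text
time: 26.7
ee_pos: [0.7061, -0.017, 0.0251]
eef_rot: [0.041, 0.999, 0.001, 0.008]
ft_force: [0.0, -0.4, -0.8]
width: 0.0343
t 26.70 pos [706.1 -17.   25.1] head 85.4 w 34.3 F [ 0.  -0.4 -0.8] q [-0.38  0.7   0.5   1.45 -0.36  1.07  1.68] tilt [0.016 0.002]
shift cm [ 0.1  -0.01 -0.14] rows 0.0 turn 0.006
```

```bash
python3 -m jog '[[0,0,0,0,0.8],[0,0,0,0,0.8],[0,0,-0.3,0,0.8],[0,0,-0.6,0,0.8],[0,0,-1,0,0.8],[0,0,-2,0,0.8],[0,0,-3,0,0.8],[0,0,-3,0,0.8],[0,0,-1,0,0.8],[0,0,0,0,0.8]]' 30
python3 - <<'E'
from h import *; go(.51,.171,.13,83.4)
E
```

```text
time: 27.7
ee_pos: [0.7039, -0.0174, 0.1412]
eef_rot: [0.041, 0.999, 0.001, 0.008]
ft_force: [0.9, -0.7, -1.2]
width: 0.0348
t 27.70 pos [703.9 -17.4 141.2] head 85.3 w 34.8 F [ 0.9 -0.7 -1.2] q [-0.41  0.59  0.55  1.36 -0.31  1.26  1.65] tilt [0.016 0.002]
shift cm [20.87 17.19  0.84] rows 5.4 turn 0.034
```

```bash
python3 -m jog '[[2,1.7,0,0.03,0.8],[3,2.5,0,0,0.8],[3.5,2.9,0,0,0.8],[3.5,2.9,0,0,0.8],[3.5,2.9,0,0,0.8],[2,1.6,0.5,0,0.8],[1,0.8,1,0,0.8],[0,0,1.5,0,0.8],[0,0,1,0,0.8],[0,0,0,0,0.8]]' 30
python3 - <<'E'
from h import *; go(.51,.171,.0265,83.4)
E
```

```text
time: 28.7
ee_pos: [0.5236, 0.1602, 0.0848]
eef_rot: [0.055, 0.998, -0.002, 0.002]
ft_force: [-0.4, -0.1, -1.6]
width: 0.0344
t 28.70 pos [523.6 160.2  84.8] head 83.7 w 34.4 F [-0.4 -0.1 -1.6] q [-0.83  0.3   0.52  1.85 -0.16  1.03  1.22] tilt [ 0.004 -0.004]
shift cm [1.5  0.95 5.82] rows 1.2 turn 0.005
```

```bash
python3 -m jog '[[0.8,0.5,0.6,0,0.8],[0.5,0.3,1,0,0.8],[0,0,1,0,0.8],[0,0,0.8,0,0.8],[0,0,0.6,0,0.8],[0,0,0.4,0,0.8],[0,0,0,0,0.8],[0,0,0,0,0.8],[0,0,0,0,0.8],[0,0,0,0,0.8]]' 30
python3 - <<'E'
from h import *; go(.51,.171,.0265,83.4)
E
```

```text
time: 29.7
ee_pos: [0.5123, 0.1684, 0.0374]
eef_rot: [0.056, 0.998, -0.002, 0.003]
ft_force: [-0.6, 1.2, -1.0]
width: 0.0345
t 29.70 pos [512.3 168.4  37.4] head 83.5 w 34.5 F [-0.6  1.2 -1. ] q [-0.83  0.35  0.5   1.91 -0.2   0.93  1.21] tilt [ 0.005 -0.005]
shift cm [0.26 0.24 1.09] rows 0.2 turn 0.002
```

```bash
python3 -m jog '[[0.2,0.2,0.4,0,0.8],[0,0,0.3,0,0.8],[0,0,0.2,0,0.8],[0,0,0.15,0,0.8],[0,0,0.1,0,0.8],[0,0,0.05,0,0.8],[0,0,0,0,0.8],[0,0,0,0,0.8],[0,0,0,0,0.8],[0,0,0,0,0.8]]' 30
python3 - <<'E'
from h import *; go(.51,.171,.0265,83.4)
E
```

```text
time: 30.7
ee_pos: [0.5108, 0.1711, 0.0252]
eef_rot: [0.056, 0.998, -0.002, 0.003]
ft_force: [0.2, 0.2, -0.8]
width: 0.0344
t 30.70 pos [510.8 171.1  25.2] head 83.5 w 34.4 F [ 0.2  0.2 -0.8] q [-0.83  0.37  0.49  1.92 -0.21  0.91  1.22] tilt [ 0.006 -0.004]
shift cm [ 0.08 -0.02 -0.13] rows 0.0 turn 0.002
```

```bash
python3 -m jog '[[0,0,0.05,0,0.8],[0,0,0,0,0.4],[0,0,0,0,0],[0,0,0,0,0],[0,0,0,0,0],[0,0,0,0,0],[0,0,0,0,0],[0,0,-1,0,0],[0,0,-2,0,0],[0,0,-3,0,0]]'
python3 -m jog '[[0,0,-3,0,0],[0,0,-3,0,0],[-2,2.1,0,0.05,0],[-3,3.1,0,0.05,0],[-3,3.1,0,0,0],[-2,2.1,0,0,0],[-1,1.1,0,0,0],[0,0,0,0,0],[0,0,0,0,0],[0,0,0,0,0]]'
python3 - <<'E'
from h import *; go(.6178,.2858,.12,77)
c=snap('wrist','w8')
E
```

```text
time: 31.7
ee_pos: [0.5086, 0.1702, 0.0843]
eef_rot: [0.057, 0.998, -0.004, 0.001]
ft_force: [0.8, 0.9, 0.2]
width: 0.0858
time: 32.7
ee_pos: [0.6436, 0.2667, 0.1601]
eef_rot: [0.109, 0.994, 0.0, 0.006]
ft_force: [-0.3, -0.1, 0.5]
width: 0.0867
t 32.70 pos [643.6 266.7 160.1] head 77.5 w 86.7 F [-0.3 -0.1  0.5] q [-0.81  0.55  0.51  1.36 -0.27  1.29  1.06] tilt [ 0.011 -0.   ]
shift cm [2.98 1.3  3.98] rows 1.0 turn 0.008
```

View pics/w8.png

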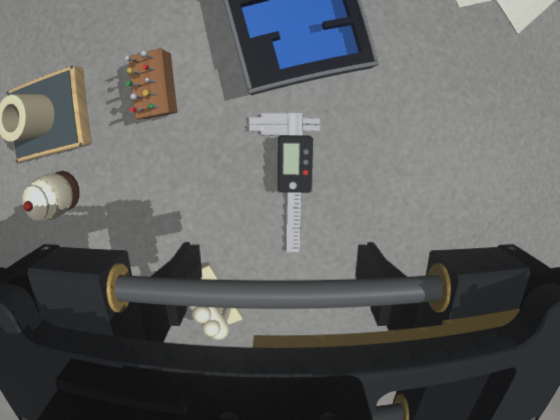

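The caliper housing is at (295,163) with the beam running to (293,250) and the long jaws at left. The stand is standing between the block and the tray.

```bash
python3 - <<'E'
from h import *
c=load('w8'); H,S,V=chan(c)
print('housing');wrect(c,(V<75),(272,128,322,198),.016)
print('beam tip',onz(c,293.5,251,.004,True),'jawmid',onz(c,295.5,124,.006,True))
print('jaw ends',onz(c,249.5,124.5,.005,True),onz(c,320,124.5,.005,True))
k,w=wrect(c,(V>130)&(S<40),(283,195,303,255),.004)
t=snap('top','t8');H,S,V=chan(t)
print('top housing');wrect(t,(V<60),(150,185,190,225),.016,False)
E
```

```text
housing
box [277 136] [312 192] ctr 618.6 289.5 size 32.9 54.8 ang 76.7
beam tip [0.71154379 0.26973496] jawmid [0.58154052 0.29892883]
jaw ends [0.57223985 0.25532423] [0.58687757 0.32232432]
box [283 195] [302 254] ctr 682.9 275.0 size 20.5 65.4 ang 77.5
top housing
box [169 185] [189 198] ctr 659.1 265.8 size 51.0 33.4 ang 89.6
```

```bash
python3 -m jog '[[1.2,0.6,0,0,0],[1.2,0.6,1,0,0],[0.3,0.2,2,0,0],[0,0,2,0,0],[0,0,2,0,0],[0,0,1,0,0],[0,0,0.5,0,0],[0,0,0,0,0],[0,0,0,0,0],[0,0,0,0,0]]'
python3 - <<'E'
from h import *; go(.618,.288,.025,76.8)
E
```

```text
time: 33.8
ee_pos: [0.6152, 0.2916, 0.0777]
eef_rot: [0.108, 0.994, 0.004, 0.007]
ft_force: [0.4, -0.5, 0.7]
width: 0.0868
t 33.80 pos [615.2 291.6  77.7] head 77.6 w 86.8 F [ 0.4 -0.5  0.7] q [-0.85  0.58  0.48  1.5  -0.29  1.12  1.04] tilt [0.015 0.007]
shift cm [-0.28 -0.34  5.27] rows 1.1 turn 0.014
```

```bash
python3 -m jog '[[-0.2,-0.3,1,0.015,0],[0,0,1.5,0,0],[0,0,1,0,0],[0,0,0.5,0,0],[0,0,0.4,0,0],[0,0,0.2,0,0],[0,0,0,0,0.3],[0,0,0,0,0.3],[0,0,0,0,0.3],[0,0,0,0,0.3]]'
python3 - <<'E'
from h import *; go(.618,.288,.0245,76.8)
E
```

```text
time: 34.8
ee_pos: [0.6182, 0.2881, 0.0287]
eef_rot: [0.117, 0.993, 0.004, 0.008]
ft_force: [0.3, -0.4, -0.2]
width: 0.0642
t 34.80 pos [618.2 288.1  28.7] head 76.6 w 64.2 F [ 0.3 -0.4 -0.2] q [-0.84  0.64  0.47  1.53 -0.31  1.04  1.04] tilt [0.016 0.007]
shift cm [ 0.03 -0.02  0.42] rows 0.1 turn -0.003
```

```bash
python3 -m jog '[[0,0,0.3,0,0.3],[0,0,0.1,0,0.3],[0,0,0,0,0.8],[0,0,0,0,0.8],[0,0,0,0,0.8],[0,0,0,0,0.8],[0,0,0,0,0.8],[0,0,0,0,0.8],[0,0,0,0,0.8],[0,0,0,0,0.8]]' 30
python3 - <<'E'
from h import *; go(.618,.288,.0245,76.8)
E
```

```text
time: 35.8
ee_pos: [0.6186, 0.2883, 0.025]
eef_rot: [0.117, 0.993, 0.005, 0.008]
ft_force: [-0.3, -0.6, 0.1]
width: 0.0181
t 35.80 pos [618.6 288.3  25. ] head 76.6 w 18.1 F [-0.3 -0.6  0.1] q [-0.84  0.64  0.46  1.53 -0.32  1.03  1.05] tilt [0.017 0.008]
shift cm [ 0.05 -0.05  0.04] rows 0.0 turn -0.003
```

Width 18 means the housing isn't between the pads. Taking one combined look.

```bash
python3 - <<'E'
from h import *
c=snap('scene','s9'); w=snap('wrist','w9')
a=cv2.resize(c['pixels'][230:370,250:450],(572,400)); b=cv2.resize(w['pixels'][60:330,180:400],(326,400))
m=np.hstack([a,b]); m=cv2.resize(m,(798,356)); cv2.imwrite('pics/m9.png',m[:,:,::-1])
E
```

```text
(no output)
```

View pics/m9.png

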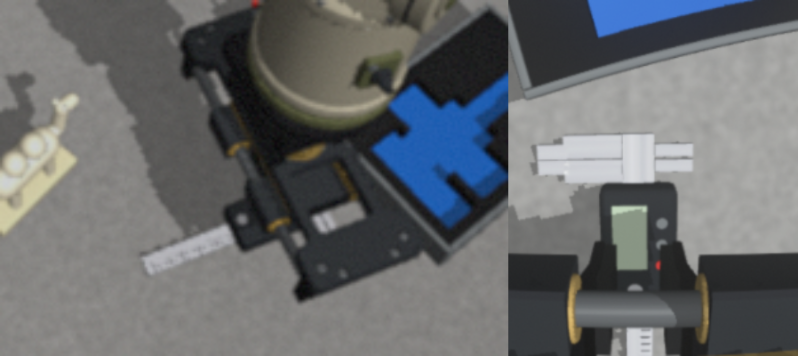

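```bash
python3 - <<'E'
from h import *
c=load('w9'); s=r.read_state(); M=R.from_quat(s['eef_rot']).as_matrix()
print('TCP px',proj(c,s['ee_pos'],True),'tip px',proj(c,s['ee_pos']+M[:,2]*.022,True))
for u,v in((244,200),(264,200),(272,278)): print((u,v),onz(c,u,v,.016,True))
H,S,V=chan(c); 
p=cv2.resize(c['pixels'][180:330,210:350],None,fx=4,fy=4); cv2.imwrite('pics/w9c.png',p[:,:,::-1])
T=np.linalg.inv(c['camera_from_world']);print(T[:3,3], s['ee_pos'], M.round(3).tolist())
E
```

```text
TCP px (np.float64(276.21521313750543), np.float64(256.72764909960654)) tip px (np.float64(276.4365815538347), np.float64(242.07939496992987))
(244, 200) [0.58525953 0.27815994]
(264, 200) [0.58785779 0.2888585 ]
(272, 278) [0.63583051 0.28161742]
[0.54418475 0.30533747 0.18815442] [0.61857696 0.28832162 0.02492198] [[-0.973, 0.232, 0.017], [0.232, 0.973, 0.008], [-0.015, 0.011, -1.0]]
```

View pics/w9c.png

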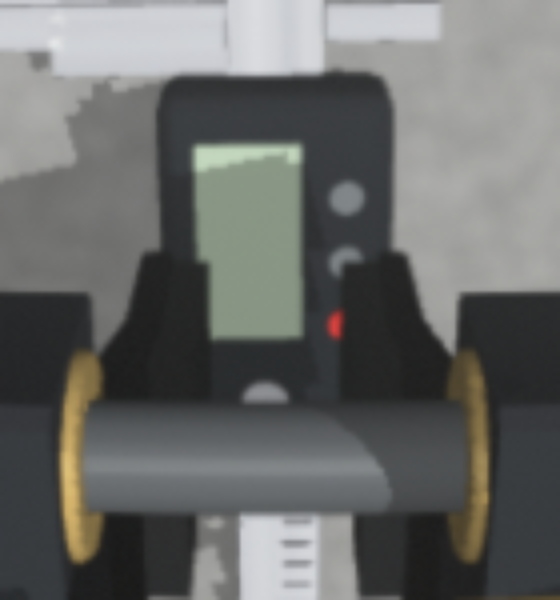

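The pads are hovering over the housing instead of beside it, so the tips must be higher than I assumed. Open and feel downwards gently.

```bash
python3 -m jog '[[0,0,0,0,0.3],[0,0,0,0,0.3],[0,0,0,0,0.3],[0,0,0,0,0.3],[0,0,0,0,0.3],[0,0,0,0,0.3],[0,0,0,0,0.3],[0,0,0.2,0,0.3],[0,0,0.2,0,0.3],[0,0,0,0,0.3]]'
python3 -m jog '[[0,0,0.2,0,0.3],[0,0,0.2,0,0.3],[0,0,0,0,0.3],[0,0,0.2,0,0.3],[0,0,0,0,0.3],[0,0,0,0,0.3],[0,0,0,0,0.3],[0,0,0,0,0.3],[0,0,0,0,0.3],[0,0,0,0,0.3]]'
python3 - <<'E'
from h import *; go(.618,.288,.0245,76.8)
E
```

```text
time: 36.9
ee_pos: [0.6186, 0.2884, 0.0205]
eef_rot: [0.117, 0.993, 0.005, 0.008]
ft_force: [-0.1, -0.1, -0.1]
width: 0.0611
time: 37.9
ee_pos: [0.6188, 0.2884, 0.014]
eef_rot: [0.117, 0.993, 0.005, 0.008]
ft_force: [1.2, 1.0, 0.1]
width: 0.0608
t 37.90 pos [618.8 288.4  14. ] head 76.6 w 60.8 F [1.2 1.  0.1] q [-0.83  0.65  0.46  1.53 -0.32  1.01  1.05] tilt [0.017 0.008]
shift cm [ 0.05 -0.04 -1.06] rows 0.2 turn -0.003
```

```bash
python3 -m jog '[[0,0,0.2,0,0.3],[0,0,0.1,0,0.3],[0,0,0,0,0.3],[0,0,0.2,0,0.3],[0,0,0,0,0.3],[0,0,0.1,0,0.3],[0,0,0,0,0.3],[0,0,0,0,0.3],[0,0,0,0,0.3],[0,0,0,0,0.3]]'
python3 - <<'E'
from h import *; go(.618,.288,.0245,76.8)
w=snap('wrist','w10'); p=cv2.resize(w['pixels'][180:330,190:370],None,fx=4,fy=4); cv2.imwrite('pics/w10c.png',p[:,:,::-1])
E
```

```text
time: 38.9
ee_pos: [0.6189, 0.2884, 0.0074]
eef_rot: [0.117, 0.993, 0.005, 0.008]
ft_force: [-0.3, 0.3, -0.5]
width: 0.0613
t 38.90 pos [618.9 288.4   7.4] head 76.6 w 61.3 F [-0.3  0.3 -0.5] q [-0.83  0.66  0.46  1.54 -0.33  1.    1.05] tilt [0.017 0.008]
shift cm [ 0.05 -0.04 -1.71] rows 0.3 turn -0.003
```

```bash
python3 -m jog '[[0,0,0.15,0,0.3],[0,0,0,0,0.3],[0,0,0.1,0,0.3],[0,0,0,0,0.3],[0,0,0.1,0,0.3],[0,0,0,0,0.3],[0,0,0,0,0.3],[0,0,0,0,0.3],[0,0,0,0,0.3],[0,0,0,0,0.3]]'
python3 - <<'E'
from h import *; go(.618,.288,.0245,76.8)
E
```

```text
time: 39.95
ee_pos: [0.6189, 0.2885, 0.0036]
eef_rot: [0.117, 0.993, 0.005, 0.008]
ft_force: [-0.5, 0.1, -0.5]
width: 0.0607
t 39.95 pos [618.9 288.5   3.6] head 76.6 w 60.7 F [-0.5  0.1 -0.5] q [-0.83  0.67  0.45  1.54 -0.33  1.    1.05] tilt [0.017 0.008]
shift cm [ 0.05 -0.05 -2.09] rows 0.4 turn -0.003
```

Still no contact. Closing here.

```bash
python3 -m jog '[[0,0,0,0,0.75],[0,0,0,0,0.75],[0,0,0,0,0.75],[0,0,0,0,0.75],[0,0,0,0,0.75],[0,0,0,0,0.75],[0,0,0,0,0.75],[0,0,0,0,0.75],[0,0,0,0,0.75],[0,0,0,0,0.75]]' 30
python3 - <<'E'
from h import *; go(.618,.288,.0245,76.8)
E
```

```text
time: 40.95
ee_pos: [0.619, 0.2885, 0.0037]
eef_rot: [0.117, 0.993, 0.005, 0.008]
ft_force: [-0.8, 0.7, -0.5]
width: 0.0333
t 40.95 pos [619.  288.5   3.7] head 76.6 w 33.3 F [-0.8  0.7 -0.5] q [-0.83  0.67  0.45  1.54 -0.33  1.    1.05] tilt [0.017 0.008]
shift cm [ 0.05 -0.05 -2.09] rows 0.4 turn -0.003
```

Gripped (33.3 mm), so the z reading evidently sits about 20 mm low. Lifting.

```bash
python3 -m jog '[[0,0,-0.3,0,0.75],[0,0,-0.6,0,0.75],[0,0,-1,0,0.75],[0,0,-2,0,0.75],[0,0,-3,0,0.75],[0,0,-2,0,0.75],[0,0,-1,0,0.75],[0,0,0,0,0.75],[0,0,0,0,0.75],[0,0,0,0,0.75]]' 30
python3 - <<'E'
from h import *; go(.47,.32,.1,-87)
w=snap('wrist','w11')
t=load('t8'); cv2.imwrite('pics/t8c.png',cv2.resize(t['pixels'][225:330,110:200],None,fx=5,fy=5,interpolation=cv2.INTER_CUBIC)[:,:,::-1])
E
```

```text
time: 41.95
ee_pos: [0.6165, 0.2871, 0.1085]
eef_rot: [0.117, 0.993, 0.005, 0.007]
ft_force: [0.6, 1.3, -0.1]
width: 0.0339
t 41.95 pos [616.5 287.1 108.5] head 76.6 w 33.9 F [ 0.6  1.3 -0.1] q [-0.86  0.55  0.5   1.47 -0.27  1.17  1.02] tilt [0.016 0.007]
shift cm [15.02 -0.21  0.64] rows 3.0 turn 2.855
```

View pics/w11.png

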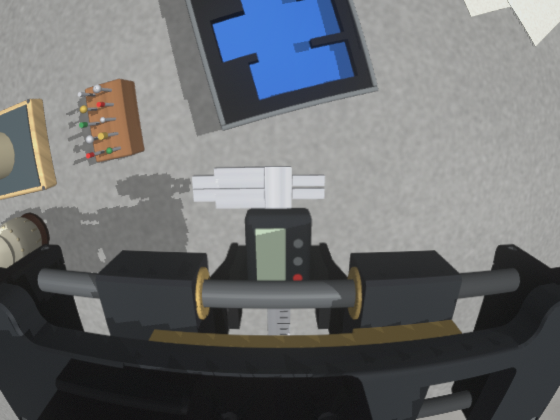

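The caliper is held straight. I'll compute the tray pose by edge fits from the clear first top image, and the caliper's offset in the grip from this one.

```bash
python3 - <<'E'
from h import *
c=load('top0'); H,S,V=chan(c)
M=np.zeros(V.shape,np.uint8); box=((V<45)|((H>95)&(H<125)&(S>120)))
M[225:330,115:190]=box[225:330,115:190]*255
M=cv2.morphologyEx(M,cv2.MORPH_OPEN,np.ones((5,5)))
cs,_=cv2.findContours(M,cv2.RETR_EXTERNAL,cv2.CHAIN_APPROX_NONE);k=max(cs,key=cv2.contourArea)[:,0].astype(float)
w=np.array([onz(c,u,v,.0265) for u,v in k])*1000
ctr=np.array([448.6,320.9]);th=np.radians(2.5)
for _ in range(3):
    Rm=np.array([[np.cos(th),np.sin(th)],[-np.sin(th),np.cos(th)]]); q=(w-ctr)@Rm.T; L=[]
    for ax,sg,h,o in((0,1,87,50),(0,-1,87,50),(1,1,57,80),(1,-1,57,80)):
        s=(abs(q[:,ax]*sg-h)<5)&(abs(q[:,1-ax])<o); f=np.polyfit(q[s,1-ax],q[s,ax],1); L.append((round(f[0],4),round(f[1],2),s.sum()))
    print(L); ctr=ctr+Rm.T@np.array([(L[0][1]+L[1][1])/2,(L[2][1]+L[3][1])/2]); th+=(L[2][0]+L[3][0]-L[0][0]-L[1][0])/4
    print(ctr,np.degrees(th))
w=load('w11'); b=.0205; s=r.read_state();Mt=R.from_quat(s['eef_rot']).as_matrix()
def tl(u,v,z): p=np.append(onz(w,u,v,z-b,True),z-b); return (Mt.T@(p-s['ee_pos'])*1000).round(1)
print('hous front',tl(278,209.5,.1208),'L',tl(246,225,.1208),'R',tl(311,225,.1208))
print('jaw front',tl(278,166,.111),'long',tl(193,188,.109),'short',tl(325,188,.109))
H,S,V=chan(w)
print([ (x,int(V[230,x])) for x in range(238,320,3)])
E
```

```text
[(np.float64(0.0157), np.float64(86.35), np.int64(42)), (np.float64(0.0022), np.float64(-86.13), np.int64(43)), (np.float64(-0.0062), np.float64(56.08), np.int64(68)), (np.float64(-0.0014), np.float64(-56.52), np.int64(68))]
[448.71949157 320.68500752] 2.1347394056041002
[(np.float64(0.0082), np.float64(86.21), np.int64(41)), (np.float64(-0.0042), np.float64(-86.24), np.int64(43)), (np.float64(0.0001), np.float64(56.3), np.int64(68)), (np.float64(0.005), np.float64(-56.3), np.int64(68))]
[448.70450198 320.68444878] 2.150495744970198
[(np.float64(0.0096), np.float64(86.24), np.int64(42)), (np.float64(-0.0039), np.float64(-86.23), np.int64(43)), (np.float64(-0.0001), np.float64(56.3), np.int64(68)), (np.float64(0.0047), np.float64(-56.3), np.int64(68))]
[448.70949846 320.6846364 ] 2.1347394056041002
hous front [24.7  1.   7.6] L [ 15.7 -16.9   7.5] R [15.6 19.6  7.9]
jaw front [47.5  1.  17.1] long [ 34.7 -49.1  18.7] short [34.3 28.4 19.5]
[(238, 164), (241, 157), (244, 144), (247, 54), (250, 56), (253, 65), (256, 205), (259, 211), (262, 211), (265, 211), (268, 211), (271, 210), (274, 205), (277, 191), (280, 157), (283, 151), (286, 62), (289, 53), (292, 54), (295, 53), (298, 52), (301, 53), (304, 53), (307, 52), (310, 59), (313, 160), (316, 160), (319, 163)]
```

```bash
python3 - <<'E'
from h import *
w=load('w11'); s=r.read_state();Mt=R.from_quat(s['eef_rot']).as_matrix()
for b in (.0205,.014,.0085):
  def tl(u,v,z): p=np.append(onz(w,u,v,z-b,True),z-b); return (Mt.T@(p-s['ee_pos'])*1000).round(1)
  print(b,'hous front',tl(278,209.5,.1208),'L',tl(246,225,.1208),'R',tl(311,225,.1208),'jaw front',tl(278,166,.109),'long',tl(193,188,.109),'short',tl(325,188,.109))
E
python3 -m jog '[[0,0,0,0.14,0.75],[0,0,0,0.14,0.75],[0,0,0,0.14,0.75],[0,0,0,0.14,0.75],[0,0,0,0.14,0.75],[0,0,0,0.14,0.75],[0,0,0,0.14,0.75],[0,0,0,0.14,0.75],[0,0,0,0.14,0.75],[0,0,0,0.14,0.75]]' 30
python3 - <<'E'
from h import *; go(.448,.32,.1,-87.8)
E
```

```text
0.0205 hous front [24.7  1.   7.6] L [ 15.7 -16.9   7.5] R [15.6 19.6  7.9] jaw front [47.2  1.  19.1] long [ 34.7 -49.1  18.7] short [34.3 28.4 19.5]
0.014 hous front [26.6  1.   1. ] L [ 17.9 -16.2   1. ] R [17.8 18.9  1.3] jaw front [48.1  1.  12.6] long [ 36.1 -47.3  12.2] short [35.7 27.5 13. ]
0.0085 hous front [28.1  1.  -4.5] L [ 19.8 -15.6  -4.5] R [19.6 18.3 -4.2] jaw front [48.9  1.   7. ] long [ 37.3 -45.8   6.7] short [36.9 26.6  7.5]
time: 43.0
ee_pos: [0.6116, 0.2847, 0.0971]
eef_rot: [0.748, 0.664, 0.0, 0.001]
ft_force: [0.1, -0.7, -0.9]
width: 0.0335
t 43.00 pos [611.6 284.7  97.1] head -6.8 w 33.5 F [ 0.1 -0.7 -0.9] q [-1.05  0.64  0.79  1.49 -0.47  1.2  -0.3 ] tilt [ 0.002 -0.002]
shift cm [  1.58 -16.66  -0.33] rows 3.3 turn 1.414
```

```bash
python3 -m jog '[[0,0,0,0.15,0.75],[0,0,0,0.15,0.75],[0,0,0,0.15,0.75],[0,0,0,0.15,0.75],[0,0,0,0.15,0.75],[0,0,0,0.15,0.75],[0,0,0,0.15,0.75],[0,0,0,0.15,0.75],[0,0,0,0.15,0.75],[0,0,0,0.06,0.75]]' 30
python3 - <<'E'
from h import *; go(.4727,.3216,.09,-87.8)
E
```

```text
time: 44.0
ee_pos: [0.6069, 0.2833, 0.0865]
eef_rot: [1.0, 0.019, -0.005, 0.005]
ft_force: [0.2, -0.0, -1.1]
width: 0.0336
t 44.00 pos [606.9 283.3  86.5] head -87.9 w 33.6 F [ 0.2 -0.  -1.1] q [-1.2   0.8   1.08  1.51 -0.71  1.28 -1.57] tilt [-0.009 -0.011]
shift cm [-13.27  -4.32  -0.28] rows 2.8 turn -0.001
```

```bash
python3 -m jog '[[-2,-0.6,0,0,0.75],[-3,-1,0,0,0.75],[-3,-1,0,0,0.75],[-2,-0.7,0,0,0.75],[-1,-0.3,0,0,0.75],[0,0,0,0,0.75],[0,0,0,0,0.75],[0,0,0,0,0.75],[0,0,0,0,0.75],[0,0,0,0,0.75]]' 30
python3 - <<'E'
from h import *; go(.4727,.3216,.05,-87.8)
E
```

```text
time: 45.0
ee_pos: [0.4913, 0.3128, 0.0803]
eef_rot: [1.0, 0.016, -0.007, 0.01]
ft_force: [0.3, -0.6, -0.9]
width: 0.0337
t 45.00 pos [491.3 312.8  80.3] head -88.2 w 33.7 F [ 0.3 -0.6 -0.9] q [-1.51  0.67  1.18  1.76 -0.65  1.2  -1.68] tilt [-0.014 -0.021]
shift cm [-1.79 -1.    3.03] rows 0.7 turn -0.007
```

```bash
python3 -m jog '[[-0.9,-0.5,0.5,-0.007,0.75],[-0.5,-0.3,0.7,0,0.75],[-0.2,-0.1,0.6,0,0.75],[0,0,0.4,0,0.75],[0,0,0,0,0.75],[0,0,0,0,0.75],[0,0,0,0,0.75],[0,0,0,0,0.75],[0,0,0,0,0.75],[0,0,0,0,0.75]]' 30
python3 - <<'E'
from h import *; go(.4727,.3216,.05,-87.8)
w=snap('wrist','w12'); t=snap('top','t12'); s=snap('scene','s12')
a=cv2.resize(w['pixels'],(440,330)); b=cv2.resize(s['pixels'][210:345,350:510],(391,330)); m=np.hstack([a,b])[:,:800]; cv2.imwrite('pics/m12.png',m[:,:,::-1])
E
```

```text
time: 46.0
ee_pos: [0.4741, 0.3208, 0.0564]
eef_rot: [1.0, 0.019, -0.007, 0.01]
ft_force: [0.4, 0.5, -1.0]
width: 0.0335
t 46.00 pos [474.1 320.8  56.4] head -87.8 w 33.5 F [ 0.4  0.5 -1. ] q [-1.54  0.68  1.16  1.8  -0.67  1.15 -1.68] tilt [-0.013 -0.021]
shift cm [-0.12 -0.1   0.64] rows 0.1 turn -0.000
```

View pics/m12.png

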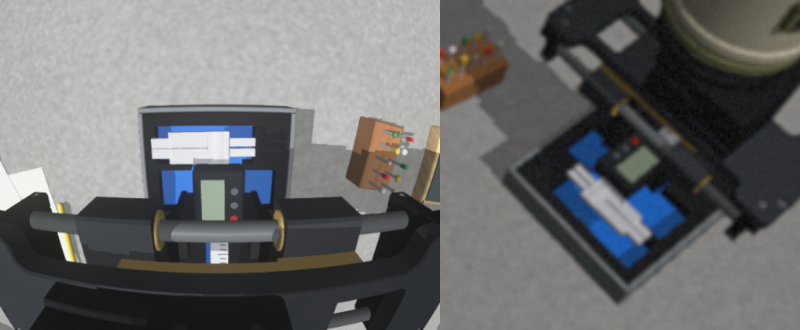

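Alignment looks good laterally: jaws at 152–255 over the slot at 159–253, which fits the height ratio. Checking fore-aft numerically.

```bash
python3 - <<'E'
from h import *
w=load('w12'); s=r.read_state();H,S,V=chan(w)
for u in (215,235,290,300): print(u,[(v,H[v,u],S[v,u],V[v,u]) for v in range(154,214,2)] if u==235 else '')
bl=(H>95)&(H<125)&(S>110)
for u in (225,240,290): print(u,'blue rows',np.where(bl[130:250,u])[0]+130)
print('row190 cols',[ (u,V[188,u]) for u in range(186,332,4)]); print('blue cols 164',np.where(bl[164])[0][[0,-1]])
Mt=R.from_quat(s['eef_rot']).as_matrix()
for b in(.0205,.0085):
  f=lambda u,v,z:(Mt.T@(np.append(onz(w,u,v,z-b,True),z-b)-s['ee_pos'])*1000).round(1)
  print(b,'rim',f(182,140,.028),f(373,137,.028),'slot far floor',f(262,162,.014),'slot foam',f(262,162,.026),'jawfront',f(262,168,.0587))
E
```

```text
215 
235 [(154, np.int64(114), np.int64(20), np.int64(65)), (156, np.int64(108), np.int64(20), np.int64(64)), (158, np.int64(120), np.int64(16), np.int64(64)), (160, np.int64(110), np.int64(163), np.int64(202)), (162, np.int64(108), np.int64(166), np.int64(232)), (164, np.int64(109), np.int64(166), np.int64(232)), (166, np.int64(109), np.int64(161), np.int64(228)), (168, np.int64(113), np.int64(11), np.int64(201)), (170, np.int64(108), np.int64(5), np.int64(234)), (172, np.int64(113), np.int64(4), np.int64(234)), (174, np.int64(108), np.int64(5), np.int64(233)), (176, np.int64(113), np.int64(4), np.int64(234)), (178, np.int64(108), np.int64(5), np.int64(235)), (180, np.int64(105), np.int64(4), np.int64(235)), (182, np.int64(113), np.int64(4), np.int64(234)), (184, np.int64(108), np.int64(5), np.int64(233)), (186, np.int64(113), np.int64(4), np.int64(231)), (188, np.int64(110), np.int64(8), np.int64(185)), (190, np.int64(108), np.int64(6), np.int64(231)), (192, np.int64(108), np.int64(5), np.int64(235)), (194, np.int64(108), np.int64(5), np.int64(233)), (196, np.int64(108), np.int64(5
[... 1246 characters left out ...]
7)), (262, np.int64(184)), (266, np.int64(237)), (270, np.int64(239)), (274, np.int64(241)), (278, np.int64(238)), (282, np.int64(233)), (286, np.int64(238)), (290, np.int64(233)), (294, np.int64(154)), (298, np.int64(155)), (302, np.int64(153)), (306, np.int64(145)), (310, np.int64(160)), (314, np.int64(158)), (318, np.int64(155)), (322, np.int64(145)), (326, np.int64(58)), (330, np.int64(57))]
blue cols 164 [201 321]
0.0205 rim [ 65.7 -64.5  46.6] [67.5 62.9 49.2] slot far floor [ 47.9 -12.   61.9] slot foam [ 49.5 -11.4  49.9] jawfront [50.4 -9.8 17.2]
0.0085 rim [ 66.4 -60.9  34.6] [68.1 59.4 37.1] slot far floor [ 49.5 -11.4  49.9] slot foam [ 51.1 -10.8  37.9] jawfront [52.2 -9.2  5.2]
```

```bash
python3 -m jog '[[-0.2,0,0.4,0,0.75],[0,0,0.5,0,0.75],[0,0,0.5,0,0.75],[0,0,0.4,0,0.75],[0,0,0.1,0,0.75],[0,0,0,0,0.75],[0,0,0,0,0.75],[0,0,0,0,0.75],[0,0,0,0,0.75],[0,0,0,0,0.75]]' 30
cat > chk.py <<'E'
from h import *
import sys
go(.4715,.3216,.034,-87.8)
w=snap('wrist',sys.argv[1]);s=r.read_state();H,S,V=chan(w)
bl=(H>95)&(H<125)&(S>110); wh=(V>140)&(S<30)
for u in (225,240,262,290): print(u,'blue',(np.where(bl[130:215,u])[0]+130)[[0,-1]] if bl[130:215,u].any() else None,'white',(np.where(wh[150:235,u])[0]+150)[[0,-1]])
print('rim V col225',[(v,V[v,225]) for v in range(126,150,2)])
v=np.where(wh[150:235,240])[0][[0,-1]].mean()+150;v=int(v)
print('white cols row',v,np.where(wh[v,180:345])[0][[0,-1]]+180); vb=np.where(bl[130:215,240])[0]
if len(vb): vb=vb[0]+132; print('blue cols row',vb,np.where(bl[vb])[0][[0,-1]])
print('row244 blue',[int(x) for x in np.where(bl[235,150:400])[0]+150][::6])
E
python3 chk.py w13
```

```text
time: 47.15
ee_pos: [0.4715, 0.3202, 0.0354]
eef_rot: [1.0, 0.019, -0.007, 0.011]
ft_force: [0.4, 0.0, -1.4]
width: 0.0336
t 47.15 pos [471.5 320.2  35.4] head -87.8 w 33.6 F [ 0.4  0.  -1.4] q [-1.53  0.7   1.13  1.82 -0.7   1.11 -1.67] tilt [-0.013 -0.022]
shift cm [ 0.01 -0.14  0.14] rows 0.0 turn -0.000
225 blue [160 167] white [168 208]
240 blue [160 210] white [168 208]
262 blue [160 166] white [167 234]
290 blue [160 165] white [167 208]
rim V col225 [(126, np.int64(193)), (128, np.int64(194)), (130, np.int64(189)), (132, np.int64(81)), (134, np.int64(146)), (136, np.int64(166)), (138, np.int64(162)), (140, np.int64(110)), (142, np.int64(62)), (144, np.int64(62)), (146, np.int64(62)), (148, np.int64(63))]
white cols row 188 [193 322]
blue cols row 162 [192 326]
row244 blue [198, 204, 210, 216, 222, 228, 234, 240, 311, 317, 323, 329, 335, 341, 347, 353]
```

Centred: the front gap is about 3.7 mm, the rear about 4.8 mm, and the sides are even. Lowering.

```bash
python3 -m jog '[[0,0,0.3,0,0.75],[0,0,0.2,0,0.75],[0,0,0.2,0,0.75],[0,0,0.2,0,0.75],[0,0,0.1,0,0.75],[0,0,0,0,0.75],[0,0,0,0,0.75],[0,0,0,0,0.75],[0,0,0,0,0.75],[0,0,0,0,0.75]]' 30
python3 chk.py w14
```

```text
time: 48.2
ee_pos: [0.4713, 0.32, 0.0246]
eef_rot: [1.0, 0.019, -0.007, 0.011]
ft_force: [-1.0, -0.2, -1.1]
width: 0.0335
t 48.20 pos [471.3 320.   24.6] head -87.8 w 33.5 F [-1.  -0.2 -1.1] q [-1.52  0.72  1.12  1.83 -0.71  1.1  -1.66] tilt [-0.013 -0.022]
shift cm [ 0.01 -0.14 -0.95] rows 0.2 turn -0.000
225 blue [163 213] white [168 208]
240 blue [163 214] white [168 207]
262 blue [163 166] white [167 234]
290 blue [163 165] white [167 208]
rim V col225 [(126, np.int64(192)), (128, np.int64(195)), (130, np.int64(194)), (132, np.int64(94)), (134, np.int64(104)), (136, np.int64(163)), (138, np.int64(167)), (140, np.int64(157)), (142, np.int64(95)), (144, np.int64(64)), (146, np.int64(64)), (148, np.int64(64))]
white cols row 187 [193 290]
blue cols row 165 [187 328]
row244 blue [194, 200, 206, 212, 218, 224, 230, 236, 242, 313, 319, 325, 331, 337, 343, 349, 355]
```

```bash
python3 -m jog '[[0,0,0.2,0,0.75],[0,0,0.2,0,0.75],[0,0,0.1,0,0.75],[0,0,0.1,0,0.75],[0,0,0.05,0,0.75],[0,0,0,0,0.75],[0,0,0,0,0.75],[0,0,0,0,0.75],[0,0,0,0,0.75],[0,0,0,0,0.75]]' 30
python3 chk.py w15
```

```text
time: 49.25
ee_pos: [0.4713, 0.32, 0.0179]
eef_rot: [1.0, 0.019, -0.007, 0.01]
ft_force: [-0.2, -0.2, 0.8]
width: 0.0337
t 49.25 pos [471.3 320.   17.9] head -87.8 w 33.7 F [-0.2 -0.2  0.8] q [-1.51  0.72  1.11  1.83 -0.72  1.09 -1.66] tilt [-0.013 -0.021]
shift cm [ 0.01 -0.13 -1.61] rows 0.3 turn -0.000
225 blue [165 214] white [168 208]
240 blue [165 214] white [168 207]
262 blue [165 166] white [167 234]
290 blue [165 165] white [167 208]
rim V col225 [(126, np.int64(194)), (128, np.int64(195)), (130, np.int64(196)), (132, np.int64(118)), (134, np.int64(87)), (136, np.int64(152)), (138, np.int64(169)), (140, np.int64(166)), (142, np.int64(140)), (144, np.int64(64)), (146, np.int64(64)), (148, np.int64(65))]
white cols row 187 [193 290]
blue cols row 167 [184 331]
row244 blue [191, 197, 203, 209, 215, 221, 227, 233, 239, 245, 316, 322, 328, 334, 340, 346, 352, 358]
```

```bash
python3 -m jog '[[0,0,0,0,0.45],[0,0,0,0,0.45],[0,0,0,0,0.45],[0,0,0,0,0.45],[0,0,0,0,0.45],[0,0,0,0,0.45],[0,0,-0.5,0,0.45],[0,0,-1,0,0.45],[0,0,-1,0,0.45],[0,0,-0.5,0,0.45]]' 30
python3 -m jog '[[0,0,0,0,1],[0,0,0,0,1],[0,0,0,0,1],[0,0,0,0,1],[0,0,0,0,1],[0,0,0,0,1],[0,0,0,0,1],[0,0,0,0,1],[0,0,0,0,1],[0,0,0,0,1]]' 15
python3 chk.py w16
```

```text
time: 50.3
ee_pos: [0.4721, 0.3204, 0.0503]
eef_rot: [1.0, 0.019, -0.007, 0.011]
ft_force: [0.7, 0.3, -0.7]
width: 0.0475
time: 51.3
ee_pos: [0.4719, 0.3206, 0.0506]
eef_rot: [1.0, 0.019, -0.007, 0.01]
ft_force: [-0.9, -0.6, 0.1]
width: 0.0002
t 51.30 pos [471.9 320.6  50.6] head -87.8 w 0.2 F [-0.9 -0.6  0.1] q [-1.54  0.69  1.15  1.81 -0.68  1.14 -1.68] tilt [-0.013 -0.021]
shift cm [-0.02 -0.14  1.66] rows 0.3 turn -0.000
225 blue [158 202] white [161 188]
240 blue [157 202] white [161 194]
262 blue [157 158] white [160 234]
290 blue [157 193] white [168 185]
rim V col225 [(126, np.int64(177)), (128, np.int64(180)), (130, np.int64(155)), (132, np.int64(87)), (134, np.int64(147)), (136, np.int64(156)), (138, np.int64(144)), (140, np.int64(66)), (142, np.int64(59)), (144, np.int64(59)), (146, np.int64(60)), (148, np.int64(60))]
white cols row 177 [207 288]
blue cols row 159 [199 322]
row244 blue [204, 210, 216, 222, 228, 234, 240, 246, 305, 311, 317, 323, 329, 335, 341, 347]
```

Now press: descend in small steps until the force shows.

```bash
python3 -m jog '[[0,0,0.5,0,1],[0,0,0.5,0,1],[0,0,0.3,0,1],[0,0,0.2,0,1],[0,0,0.1,0,1],[0,0,0,0,1],[0,0,0.1,0,1],[0,0,0,0,1],[0,0,0.1,0,1],[0,0,0,0,1]]' 15
python3 -m jog '[[0,0,0.1,0,1],[0,0,0.1,0,1],[0,0,0,0,1],[0,0,0.1,0,1],[0,0,0.1,0,1],[0,0,0.1,0,1],[0,0,0,0,1],[0,0,0.1,0,1],[0,0,0.1,0,1],[0,0,0.1,0,1]]' 15
```

```text
time: 52.35
ee_pos: [0.4717, 0.3202, 0.0309]
eef_rot: [1.0, 0.019, -0.007, 0.01]
ft_force: [-0.2, -0.5, 0.5]
width: 0.0003
time: 53.35
ee_pos: [0.472, 0.3203, 0.027]
eef_rot: [1.0, 0.019, -0.008, 0.009]
ft_force: [-6.1, -2.6, 17.1]
width: 0.0004
```

Pressed with 17 N. Retreating, then opening and looking.

```bash
python3 -m jog '[[0,0,-0.5,0,1],[0,0,-2,0,1],[0,0,-3,0,1],[0,0,-4,0,1],[0,0,-4,0,1],[0,0,-4,0,1],[0,0,-2,0,1],[0,0,0,0,1],[0,0,0,0,1],[0,0,0,0,1]]' 15
python3 -m jog '[[0,3,0,0,0.5],[0,4,0,0,0.5],[0,4,0,0,0.5],[0,4,0,0,0.5],[0,4,0,0,0.5],[0,4,0,0,0.5],[0,3,0,0,0.5],[0,2,0,0,0.5],[0,0,0,0,0.5],[0,0,0,0,0.5]]'
python3 - <<'E'
from h import *; go(.47,.1,.2)
w=snap('wrist','w20'); t=snap('top','t20'); s=snap('scene','s20')
a=cv2.resize(w['pixels'],(400,300)); b=cv2.resize(s['pixels'][90:390,170:510],(400,353))[:300]; d=cv2.resize(t['pixels'][130:325,105:385],(400,279)); e=cv2.resize(s['pixels'][225:345,360:500],(350,300))
m=np.zeros((600,800,3),np.uint8); m[:300,:400]=a; m[:300,400:]=cv2.resize(s['pixels'],(400,300)); m[300:579,:400]=d; m[300:,400:750]=e
cv2.imwrite('pics/m20.png',m[:,:,::-1])
E
```

```text
time: 54.35
ee_pos: [0.4744, 0.3229, 0.2272]
eef_rot: [1.0, 0.018, -0.008, 0.01]
ft_force: [0.1, -0.2, -0.8]
width: 0.0003
time: 55.35
ee_pos: [0.48, 0.0348, 0.2235]
eef_rot: [1.0, 0.022, -0.014, 0.015]
ft_force: [-0.2, 0.3, -0.3]
width: 0.0434
t 55.35 pos [480.   34.8 223.5] head -87.5 w 43.4 F [-0.2  0.3 -0.3] q [-1.5  -0.04  1.32  1.84  0.07  1.34 -1.72] tilt [-0.027 -0.031]
shift cm [-0.65 -6.63  2.17] rows 1.4
```

View pics/m20.png

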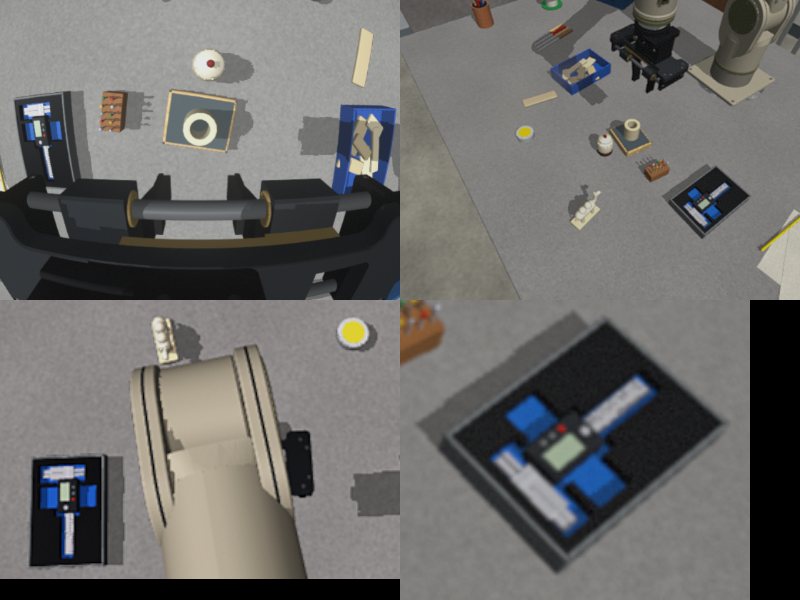

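The last view shows all four items placed and the caliper sunk in its cutout. I'm doing a numeric check from the scene camera.

```bash
python3 - <<'E'
from h import *
s=load('s20'); H,S,V=chan(s); w=load('w20')
def cen(c,m,box):
    x0,y0,x1,y1=box; ys,xs=np.where(m[y0:y1,x0:x1]); return xs.mean()+x0,ys.mean()+y0,len(xs)
red=((H<8)|(H>172))&(S>130)
u,v,n=cen(s,red,(280,180,300,205)); print('jar scene',n,onz(s,u,v,.074)*1000)
k,_=wrect(s,(S>70)&(H<28)&(V>60),(285,155,360,220),.024,False)
k,_=wrect(s,(S>70)&(H<20)&(V>40),(318,215,345,255),.03,False)
k,ww=wrect(s,(S>30)&(H<35)&(V>150),(308,163,338,182),.074,False);print('tube',cv2.minEnclosingCircle(ww)[0])
Hw,Sw,Vw=chan(w)
for b in(.0145,):
  u,v,n=cen(w,((Hw<8)|(Hw>172))&(Sw>130),(280,75,310,105)); print('jar wrist',onz(w,u,v,.074-b,True)*1000)
  k,ww=wrect(w,(Sw>70)&(Hw<28),(225,120,335,215),.024-b)
  k,ww=wrect(w,(Sw>25)&(Hw<40)&(Vw>190),(250,150,310,210),.074-b);print(cv2.minEnclosingCircle(ww)[0])
  wrect(w,(Hw<18)&(Sw>110)&(Vw>40),(130,120,185,190),.03-b)
E
```

```text
jar scene 10 [581.89171457  20.19348952]
box [294 180] [352 219] ctr 497.4 35.9 size 116.9 94.0 ang 83.5
box [318 215] [327 219] ctr 540.1 88.7 size 8.8 22.0 ang 82.7
box [314 166] [336 181] ctr 489.1 28.7 size 41.9 46.8 ang 55.8
tube (489.9832458496094, 30.444746017456055)
jar wrist [584.77692822  19.32072194]
box [228 126] [330 212] ctr 492.3 29.0 size 111.7 91.8 ang 83.3
box [258 158] [302 203] ctr 490.3 29.0 size 47.5 45.5 ang 2.0
(490.2760925292969, 29.74505043029785)
box [140 129] [171 183] ctr 507.0 176.7 size 37.0 64.6 ang 83.1
```

```bash
python3 -c "
from bench import r; print(r.close_job(), r.read_state()['time'])"
```

```text
the job is handed in; nothing more can be done
the job is handed in; nothing more can be done
```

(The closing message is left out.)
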